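Weigh out a charge of stone offcuts and feed it to the crusher

TASK

Weigh out one crusher charge: load stone offcuts from the tray into the scoop pan on the dial scale until the needle, left alone, stands in the green sector. Then carry the pan to the crusher's feed hopper, push the sprung flap open with the lip of the pan (never with the gripper) and tip the whole charge through it. Set the empty pan back level in the middle of the scale platform; all offcuts must end up in the hopper or, if they were not needed, in their tray, and the other things on the bench must stay where they are.

Things in the scene. Friction and masses are not known exactly. Their poses are not given: they have to be found in the camera images.
- pan: Steel scoop pan on the scale, 160 long (x) x 130 wide (y) mm, 0.25 kg. Origin: centre of underside; x from handle to pouring lip, z up. Floor 3 mm; rear and side walls 42 mm high (rear wall at x=-80, inner width 124), sides sloping to the lip from x=20; no front wall: from x=50 the floor rises 6 mm to the lip, middle of lip at (80.5, 0, 6.5). At the start x points to the hopper (about world +y).
- pan_grip (a point): Middle of the pan's handle, at (-98.5, 0, 75) mm in the pan's frame: flat black grip 14 mm thick, 44 wide (pan y), 54 long, rising from the rear wall and leaning back 30 deg: its length runs along (-0.5, 0, 0.866), its thickness along (0.866, 0, 0.5) in the pan's frame. Take it end-on, fingers in line with its length (30 deg from vertical with the pan level), across the thickness or the width.
- platform: Flat steel platform of the scale, 130 x 120 x 8 mm, on which the pan stands; origin in the middle of its top face. Top 91 mm above the bench when bare; sinks straight down on a spring (170 N/m, stop at 50 mm): 14.4 mm under the empty pan, about 35 mm under pan and charge. Its x and the pan's x agree at the start within 0.06 rad.
- dial (a joint): Red needle on the white, upward-facing dial (104 mm across) beside the platform; radians clockwise from above, 1 rad per 10 mm of platform travel = 5.771 rad per kg. 0 with the platform bare, 1.44 with the empty pan. Green sector 3.345 to 3.665 with the pan on = charge of 330 to 385 g. Settles in about 0.5 s.
- hopper: Blue feed hopper of the crusher, fixed to the bench: 222 mm deep (x), 200 wide (y), front wall 180 high, side and rear walls 210, 4 mm sheet. Origin: centre of underside; x runs from the front (where the pan comes from) to the rear, about world +y. Floor closed. Behind x=+34 a fixed hood 212 mm high with extraction hose covers it.
- hopper_rim (a point): Middle of the hopper's front rim, 180 mm above the bench, on the hinge line of the flap; at (-105, 0, 180) mm in the hopper's frame.
- flap (a joint): Sprung flap closing the mouth of the hopper: rad, 0 shut (level), positive swung down into the hopper, stop at 1.25. Hinged along the front rim (hopper_rim); pushed down by the pan's lip just behind the rim, its far end drops and it slopes away from the pan like a chute. The spring shuts it: net torque about 0.1 N m at 0, 0.25 N m at 0.8 rad.
- flap_plate: The plate of the flap, aluminium with a yellow far edge, 132 mm long x 180 mm wide x 4 mm; origin in the middle of its hinge line, x along the plate from the hinge to its free far edge, y along the hinge.
- tray: Shallow grey tray of the offcuts, 260 x 260 mm, fixed to the bench, floor 3 mm, rim 11 mm high; origin centre of the underside.
- block1_mid (a point): Centre of a block: larger grey offcut, 40 (x) x 30 (y) x 28 (z) mm, 76 to 92 g; lies in the tray at the start; 3 to 5 of the 5 blocks are present. Same axes as the stone, z up.
- block2_mid (a point): Centre of a block: larger grey offcut, 40 (x) x 30 (y) x 28 (z) mm, 76 to 92 g; lies in the tray at the start; 3 to 5 of the 5 blocks are present. Same axes as the stone, z up.
- block3_mid (a point): Centre of a block: larger grey offcut, 40 (x) x 30 (y) x 28 (z) mm, 76 to 92 g; lies in the tray at the start; 3 to 5 of the 5 blocks are present. Same axes as the stone, z up.
- block4_mid (a point): Centre of a block: larger grey offcut, 40 (x) x 30 (y) x 28 (z) mm, 76 to 92 g; lies in the tray at the start; 3 to 5 of the 5 blocks are present. Same axes as the stone, z up.
- block5_mid (a point): Centre of a block: larger grey offcut, 40 (x) x 30 (y) x 28 (z) mm, 76 to 92 g; lies in the tray at the start; 3 to 5 of the 5 blocks are present. Same axes as the stone, z up.
- chip1_mid (a point): Centre of a chip: smaller grey offcut, 30 (x) x 25 (y) x 24 (z) mm, 41 to 49 g; lies in the tray at the start; 3 or 4 of the 4 chips are present. Same axes as the stone, z up.
- chip2_mid (a point): Centre of a chip: smaller grey offcut, 30 (x) x 25 (y) x 24 (z) mm, 41 to 49 g; lies in the tray at the start; 3 or 4 of the 4 chips are present. Same axes as the stone, z up.
- chip3_mid (a point): Centre of a chip: smaller grey offcut, 30 (x) x 25 (y) x 24 (z) mm, 41 to 49 g; lies in the tray at the start; 3 or 4 of the 4 chips are present. Same axes as the stone, z up.
- chip4_mid (a point): Centre of a chip: smaller grey offcut, 30 (x) x 25 (y) x 24 (z) mm, 41 to 49 g; lies in the tray at the start; 3 or 4 of the 4 chips are present. Same axes as the stone, z up.
- brush: Bystander: flat brush, 190 mm long, lying on the bench.
- blower: Bystander: red rubber blower bulb, 62 mm diameter, 110 mm high, standing.
- jar: Bystander: jar with green cap, 72 mm diameter, 85 mm high.
- chisel: Bystander: hand tool with a wooden handle, 190 mm long, lying.
- tub: Bystander: small white open tub, 76 mm across, 45 mm high.
- spare: Bystander: red sandstone cube, 50 mm; not an offcut.
Things that resemble listed ones, but are neither listed nor needed, are in the scene too. What is shaped like the part that bears chip3_mid but red or yellow is not meant.

How it is judged:
By the outcome, as a careful person would: the job done as asked, in the order asked, and still so for the second after the job is handed in, with the robot touching nothing.
Of block1, block2, block3, block4, block5 only 3 to 5 are there at a start; the rules pass over those that are not, and their reading is None.
Of chip1, chip2, chip3, chip4 only 3 to 4 are there at a start; the rules pass over those that are not, and their reading is None.
At some moment in a run one of block1, block2, block3, block4, block5, chip1, chip2, chip3, chip4 may be knocked a few centimetres aside while the robot is not near it.
It also fails if it takes over 210 s, if anything falls off the work surface, if the arm or the gripper's body presses on something with over 40 N, if the wrist force passes 120 N, or if a joint passes its speed limit or range.

ROBOT

A 6-joint arm with a two-finger parallel gripper is mounted at the origin on the work surface. World frame = base frame: x ahead of the robot, y to its left, z up, the work surface at z = 0. Lengths are in mm, angles in rad, forces in N, time in s.
With the tool pointing down it reaches from about 275 to 750 mm from the base axis. Payload 10.2 kg.
Tool frame: the origin (TCP) lies at the very end of the fingers, on their centre line; the grasp point (between the pads) lies 19 mm behind it; x points along the fingers, z is the direction in which the jaws open and shut, and the axes are right-handed (so a half turn about x gives the same grasp; the last joint's range is limited). The gripper opens to 85 mm and grips with 20 to 120 N. Pads are 22 mm wide; open, the fingers measure 114 mm over their backs; the gripper's body (76 mm by 85 mm) begins 54 mm behind the grasp point. The pads swing forward as they close: fully open they stand 13 mm farther back than shut.
Start: joints at [0.902, 0.313, 1.498, -0, 1.331, -0.223], TCP at [226.382, 473.69, 231.294] pointing down, gripper open.
Joint ranges: [-2.94, 2.94], [-0.97, 2.17], [0.19, 2.56], [-1.23, 4.37], [0.02, 3.11], [-2.88, 2.88]. Speed limits (rad/s): [2.39, 2.39, 3.01, 3.14, 3.14, 3.14].

INTERFACE

Orientations are given as a rotation vector (axis times angle).
In Python, from plant import env gives the robot as it stands.
- The arm moves only by the shell command python3 -m inch 'ROWS' [OPENING]. ROWS is JSON, a list of rows, each an object with "linear": the shift along the world's x, y, z in m, a list of three; "twist": the turn, a rotation vector about the world's x, y, z in units of 10 degrees (1.0 is 10 degrees), a list of three. A call has 1 to 10 rows; each row shifts and turns the commanded pose from where the row before left it; what a row does not reach is not made up. A row lasts 1/8 s, in which the tool goes at most 62.5 mm and 10.7 degrees, less where a joint would pass 70% of its speed; a pose out of reach is approached as far as the arm can. A call with a gripper value outside its range is refused whole. OPENING is the opening in per cent of the stroke, from 0 (shut) to 100 (fully open), set as the call begins (- or left out, the last holds). The fingers move at their own pace and stop on an object; the grip force is fixed at half the most. Time passes only in rows, so rows that do not move let the fingers close. It gives the time, the measured TCP pose, the force and the opening at its end, in the units of the state.
- env.read_state(): the state, without advancing time (a new reading comes with each control period).
- env.camera(name): name is "scene" or "top"; returns (picture, depth): 384x512x3 uint8, red, green, blue; 384x512 float32, mm along the optical axis (not along the pixel's ray), 0 where there is no reading.
- env.get_calibration(name): a dict with "fx", "fy", "cx", "cy" (pixels), "cam_to_world" (4x4, takes a point from camera to world coordinates). Camera axes: x right, y down, z forward; pixel columns grow to the right and rows downward; lengths in mm; the calibration is good to about 2 mm. A picture is of the moment at which its call begins. get_calibration takes no time and is no camera call.
- env.job_done(): hands the job in, once; it reports no verdict.
Trained networks look in the newest picture that a camera, given by its name, has taken for a name from the list of things; names that differ only in an ending like _2 or _b are one class to them, and where a whole thing is asked for, a point or a joint stands for the part that bears it (a point fixed in the world has none). Each returns a list of dicts, best first, with "conf" (0 to 1); they miss things now and then, are a little off and sometimes report something else, mostly with a low value. They report only what shows in the picture. A call takes as long as a camera call. They do not tell look-alikes from the thing itself.
- env.regions_of(camera, label): "pixels" (384x512 bool, what is visible of it) and "bbox" ([left, top, width, height] in pixels, round what is visible of it).
- env.place_of(camera, label): "position" ([column, row] in pixels: a listed point, or the origin of a listed thing).
The state is a dict: "time": time; "joint_pos": joint angles; "joint_vel": joint speeds; "effort": joint torques, N m; "tcp_pos": TCP position; "eef_rot": TCP orientation; "contact_force": force on the tool from outside, world axes, zero at the start; "torque": the same for the moment, N m; "gripper_width": opening from 0.0 (shut) to 1.0 (fully open).
Only numpy, scipy, OpenCV 4.12 (cv2) and the standard library are available. Lean on these libraries where they do the work, as an engineer would, in place of code of your own. Each camera call takes 0.05 s, during which the arm holds its last target. There are 200 camera calls.

## Working session

There is one attempt and no reset: what is moved stays moved. The work goes in short steps, Python scripts to look and compute and a shell command to move; the robot and the scene stay as the last step left them, time stands still between calls to the robot, and variables do not carry over. Pictures are saved under pics/ and viewed, about 12 in all and at most 16, crops included, and the job is handed in when it is done.

```bash
ls; mkdir -p pics
cat > h.py <<'E'
import numpy as np, cv2
from plant import env
def w(cam,u,v,z=None,depth=None):
    c=env.get_calibration(cam); T=np.array(c["cam_to_world"])
    r=np.array([(u-c["cx"])/c["fx"],(v-c["cy"])/c["fy"],1.0])
    if depth is not None: return (T@np.append(r*depth,1))[:3]
    d=T[:3,:3]@r; o=T[:3,3]; return o+d*(z-o[2])/d[2]
def save(cam,name,box=None,scale=1):
    p,d=env.camera(cam); q=p[:,:,::-1]
    if box: x,y,ww,hh=box; q=q[y:y+hh,x:x+ww]
    cv2.imwrite("pics/"+name,cv2.resize(q,None,fx=scale,fy=scale,interpolation=cv2.INTER_CUBIC)); return p,d
E
python3 - <<'E'
from h import *
p1,d1=env.camera("top");p2,d2=env.camera("scene")
cv2.imwrite("pics/a.png",cv2.resize(p1[:,:,::-1],None,fx=1.5,fy=1.5));cv2.imwrite("pics/b.png",cv2.resize(p2[:,:,::-1],None,fx=1.5,fy=1.5))
for l in ["block1_mid","chip1_mid"]:
  for r in env.place_of("top",l):
    u,v=r["position"]; print(l,np.round([u,v,r["conf"]],2),np.round(w("top",u,v,z=15)), d1[int(v),int(u)])
for l in ["pan","pan_grip","platform","hopper","hopper_rim","flap_plate","tray"]:
  for cam,d in (("top",d1),("scene",d2)):
    for r in env.place_of(cam,l)[:2]:
      u,v=r["position"]; 
      ok=0<=u<512 and 0<=v<384
      print(l,cam,np.round([u,v,r["conf"]],2),np.round(w(cam,u,v,depth=d[int(v),int(u)])) if ok else "")
print({k:np.round(v,3) for k,v in env.read_state().items()})
for c in("top","scene"): print(np.round(env.get_calibration(c)["cam_to_world"],2))
E
```

```text
pics
block1_mid [148.7 208.4   0.4] [528. 281.  15.] 765.8221
pan top [244.7  207.7    0.77] [519.  28.  79.]
pan top [2.869e+02 2.039e+02 2.700e-01] [517. -68. 160.]
pan scene [260.6  198.6    0.63] [516.  29.  78.]
pan_grip top [288.6  205.4    0.57] [513. -72. 163.]
pan_grip scene [224.2  185.     0.57] [522. -70. 170.]
pan_grip scene [113.1  215.9    0.23] [ 432. -366.   32.]
hopper top [3.498e+02 2.174e+02 1.900e-01] [ 496. -234.   31.]
hopper scene [356.2  193.2    0.95] [612. 254. 139.]
hopper_rim top [150.   211.6    0.74] [502. 223. 185.]
hopper_rim top [149.6  205.4    0.63] [515. 224. 185.]
hopper_rim scene [336.4  155.4    0.76] [510. 235. 182.]
flap_plate top [149.8  209.7    0.91] [506. 224. 182.]
flap_plate scene [140.5  208.     0.27] [ 422. -290.   30.]
tray top [373.   221.6    0.81] [ 487. -300.   -1.]
tray scene [145.8 232.4   0.6] [ 489. -288.    4.]
{'time': np.float64(0.9), 'joint_pos': array([ 0.902,  0.313,  1.498,  0.   ,  1.331, -0.223]), 'joint_vel': array([0.001, 0.001, 0.001, 0.003, 0.   , 0.   ]), 'effort': array([-2.0000e-03, -4.1216e+01, -2.5990e+01, -0.0000e+00,  1.0000e-03,
       -0.0000e+00]), 'tcp_pos': array([226.378, 473.693, 231.307]), 'eef_rot': array([-0.875,  1.388,  0.875]), 'contact_force': array([ 0.236,  0.414, -0.17 ]), 'torque': array([ 0.015, -0.027,  0.024]), 'gripper_width': np.float64(0.999)}
[[-1.0000e-02 -9.9000e-01  1.5000e-01  4.2248e+02]
 [-1.0000e+00  2.0000e-02  2.0000e-02 -1.7700e+01]
 [-2.0000e-02 -1.5000e-01 -9.9000e-01  9.3786e+02]
 [ 0.0000e+00  0.0000e+00  0.0000e+00  1.0000e+00]]
[[ 2.70000e-01  7.40000e-01 -6.20000e-01  1.32299e+03]
 [ 9.60000e-01 -2.00000e-01  1.70000e-01 -2.29050e+02]
 [ 0.00000e+00 -6.40000e-01 -7.70000e-01  1.09106e+03]
 [ 0.00000e+00  0.00000e+00  0.00000e+00  1.00000e+00]]
```

View pics/a.png

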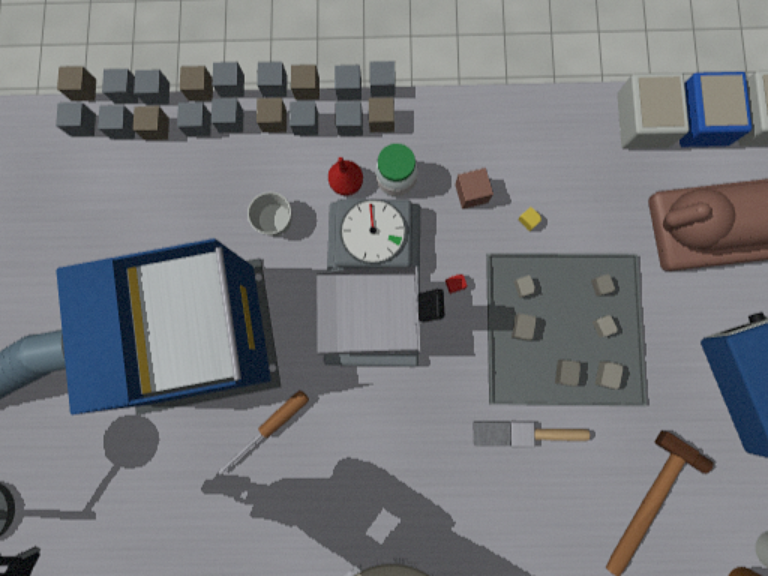

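View pics/b.png

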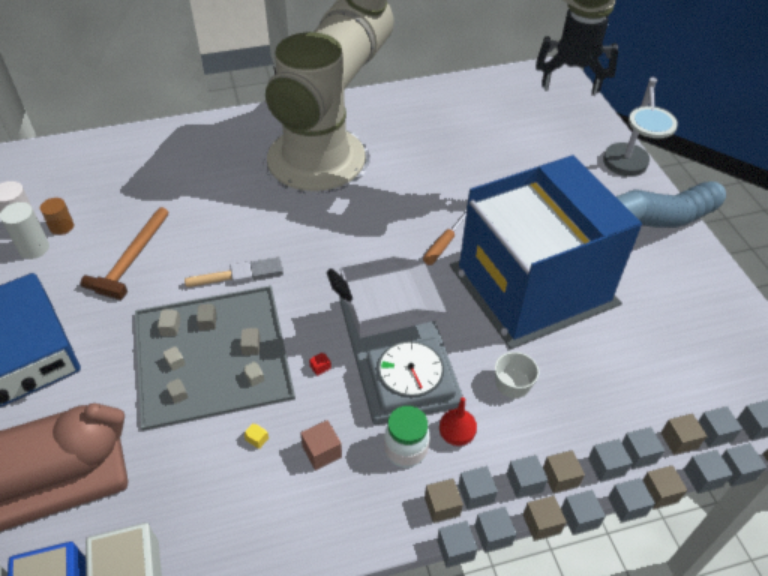

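The top view (1.5× scale) shows 3 blocks at (525,326), (571,372), (612,375) and 3 chips at (527,286), (605,284), (608,326). The red and yellow chips are decoys. The pan is at (368,312) with its handle at (431,304), and the hopper rim is near x=238. The needle points to 12 o'clock and the green sector is at (395,240). Next I measure the stones and pan exactly.

```bash
cat >> h.py <<'E'
def cloud(cam,d):
    c=env.get_calibration(cam);T=np.array(c["cam_to_world"]);v,u=np.mgrid[:384,:512]
    P=np.stack([(u-c["cx"])/c["fx"]*d,(v-c["cy"])/c["fy"]*d,d],-1)@T[:3,:3].T+T[:3,3]; P[d==0]=np.nan; return P
def stones(show=True,box=(340,630,-440,-160)):
    p,d=env.camera("top");P=cloud("top",d);hsv=cv2.cvtColor(p,cv2.COLOR_RGB2HSV)
    m=(P[...,0]>box[0])&(P[...,0]<box[1])&(P[...,1]>box[2])&(P[...,1]<box[3])&(P[...,2]>18)&(P[...,2]<45)
    n,L,S,C=cv2.connectedComponentsWithStats(m.astype(np.uint8),connectivity=4);out=[]
    for i in range(1,n):
        if S[i,4]<40: continue
        Q=P[L==i];top=np.percentile(Q[:,2],80);Q=Q[Q[:,2]>top-4]
        (c,s,a)=cv2.minAreaRect(Q[:,:2].astype(np.float32))
        if s[0]<s[1]: s=(s[1],s[0]);a+=90
        a=(a+90)%180-90   # long-axis direction, deg from world x
        out.append((c,s,a,top))
        if show: print("stone xy",np.round(c,1),"size",np.round(s,1),"long axis deg",round(a,1),"top",round(float(top),1),"sat",hsv[L==i][:,1].mean().round(),"px",C[i].round())
    return out
E
python3 - <<'E'
from h import *
stones()
p,d=env.camera("top");P=cloud("top",d)
def rect(m,nm):
    n,L,S,C=cv2.connectedComponentsWithStats(m.astype(np.uint8));i=1+S[1:,4].argmax();Q=P[L==i]
    c,s,a=cv2.minAreaRect(Q[:,:2].astype(np.float32));print(nm,np.round(c,1),np.round(s,1),round(a,1),"z",np.round(np.nanpercentile(Q[:,2],[2,50,98]),1),S[i,4]);return Q
X,Y,Z=P[...,0],P[...,1],P[...,2]
reg=(X>430)&(X<600)&(Y>-60)&(Y<130)
rect(reg&(Z>66)&(Z<130),"pan all")
Q=rect(reg&(Z>70)&(Z<88),"pan floor")
rect((X>430)&(X<600)&(Y>-140)&(Y<-50)&(Z>125)&(Z<200),"handle")
h=(X>400)&(X<640)&(Y>100)&(Y<400)
rect(h&(Z>60)&(Z<230),"hopper all"); rect(h&(Z>172)&(Z<192),"flap"); rect(h&(Z>205)&(Z<225),"hood")
rect((X>560)&(X<680)&(Y>-60)&(Y<90)&(Z>50)&(Z<110),"dial")
for y in range(-110,130,12):
    m=(abs(X-519)<6)&(abs(Y-y)<3);print(y,np.round(np.nanmedian(Z[m]),1),end="; ")
print()
for y in range(120,320,10):
    m=(abs(X-510)<6)&(abs(Y-y)<3);print(y,np.round(np.nanmedian(Z[m]),1),end="; ")
print(env.get_calibration("top")["fx"])
from scipy.spatial.transform import Rotation as R
print(np.round(R.from_rotvec(env.read_state()["eef_rot"]).as_matrix(),3))
E
```

```text
stone xy [ 565.2 -372.8] size [28.9 25.4] long axis deg 16.1 top 28.9 sat 23.0 px [403. 190.]
stone xy [ 565.6 -238.4] size [29.6 25.8] long axis deg 13.8 top 29.0 sat 22.0 px [350. 191.]
stone xy [ 495.  -233.5] size [39.7 30.7] long axis deg -11.0 top 33.0 sat 24.0 px [349. 218.]
stone xy [ 495.4 -371.2] size [29.5 25.5] long axis deg 23.1 top 29.2 sat 23.0 px [404. 217.]
stone xy [ 417.6 -303.1] size [39.9 30.9] long axis deg -10.4 top 32.9 sat 23.0 px [379. 249.]
stone xy [ 413.1 -371.5] size [40.4 30.6] long axis deg -17.4 top 32.8 sat 22.0 px [407. 250.]
pan all [517.3  25.3] [130.6 167.7] 0.9 z [ 77.2  80.8 119.5] 3831
pan floor [517.5  30.1] [124.1 158.1] 0.7 z [77.2 80.5 86.4] 3326
handle [518.2 -67.6] [35.3 43.7] 88.5 z [133.5 162.3 174.8] 343
hopper all [493.5 312.8] [204.5 200.8] 9.7 z [ 84.  182.9 213.7] 10017
flap [497.  287.3] [203.2 146.9] 10.1 z [177.5 182.5 188.5] 6120
hood [505.2 316.6] [166.7 210.5] 90.0 z [206.2 211.9 214.7] 2127
dial [638.   19.1] [129.8  83.7] 89.6 z [52.4 62.3 67.3] 1696
-110 0.3; -98 nan; -86 169.3; -74 170.8; -62 152.2; -50 119.9; -38 80.6; -26 80.3; -14 79.9; -2 80.4; 10 80.2; 22 80.2; 34 80.3; 46 80.0; 58 80.8; 70 80.7; 82 80.8; 94 83.9; 106 86.3; 118 nan; 
120 3.5; 130 1.6; 140 -0.6; 150 -1.3; 160 0.9; 170 0.9; 180 0.0; 190 0.6; 200 0.3; 210 6.0; 220 186.0; 230 182.4; 240 182.6; 250 182.5; 260 181.7; 270 182.1; 280 182.0; 290 182.7; 300 182.7; 310 182.2; 359.639738470694
[[-0.    -0.902  0.431]
 [-0.     0.431  0.902]
 [-1.    -0.    -0.   ]]
  return np.nanmean(a, axis, out=out, keepdims=keepdims)
```

```bash
cat >> h.py <<'E'
from scipy.spatial.transform import Rotation as R
def go(x,y,z,jaw=None,tilt=0,Rt=None):
    """print shift (m) and twist (10 deg) from measured pose to tool-down pose with jaw direction (deg in xy)"""
    s=env.read_state();Rc=R.from_rotvec(s["eef_rot"])
    if Rt is None:
        j=np.radians(jaw);zt=np.array([np.cos(j),np.sin(j),0]);xt=np.array([0,0,-1.]);Rt=R.from_matrix(np.c_[xt,np.cross(zt,xt),zt])
    tw=np.degrees((Rt*Rc.inv()).as_rotvec())/10
    print("->",(x,y,z),"shift",np.round((np.array([x,y,z])-s["tcp_pos"])/1000,4),"twist",np.round(tw,3),"t",round(float(s["time"]),2),"w",round(float(s["gripper_width"]),2))
E
python3 -m inch '[{"linear":[0.0192,-0.0505,0.02],"twist":[0,0,0.1]},{"linear":[0.0192,-0.0505,0.02],"twist":[0,0,0.1]},{"linear":[0.0192,-0.0505,0.02],"twist":[0,0,0.1]},{"linear":[0.0192,-0.0505,0],"twist":[0,0,0.1]},{"linear":[0.0192,-0.0505,0],"twist":[0,0,0.1]},{"linear":[0.0192,-0.0505,0],"twist":[0,0,0.1]},{"linear":[0.0192,-0.0505,0],"twist":[0,0,0.1]}]' 62
python3 -m inch '[{"linear":[0.0192,-0.0505,0],"twist":[0,0,0.1]},{"linear":[0.0192,-0.0505,0],"twist":[0,0,0.1]},{"linear":[0.0192,-0.0505,0],"twist":[0,0,0.1]},{"linear":[0.0192,-0.0505,-0.03],"twist":[0,0,0.1]},{"linear":[0.0192,-0.0505,-0.03],"twist":[0,0,0.1]},{"linear":[0.0192,-0.0505,-0.03],"twist":[0,0,0.1]},{"linear":[0.0192,-0.0505,-0.03],"twist":[0,0,0.15]},{"linear":[0,0,0],"twist":[0,0,0]}]'
python3 -c "
from h import *
go(495,-233.5,6,79);stones()"
```

```text
time: 1.88
tcp_pos: [361.1, 118.5, 291.5]
eef_rot: [-0.968, 1.344, 0.968]
contact_force: [0.3, 0.1, -0.8]
gripper_width: 0.62
time: 2.88
tcp_pos: [494.6, -235.5, 168.0]
eef_rot: [-1.06, 1.297, 1.068]
contact_force: [-0.8, 1.1, -0.0]
gripper_width: 0.62
-> (495, -233.5, 6) shift [ 0.0004  0.002  -0.162 ] twist [-0.017 -0.024  0.022] t 2.88 w 0.62
stone xy [ 565.2 -239.2] size [29.8 25.6] long axis deg 17.4 top 28.9 sat 22.0 px [350. 190.]
stone xy [ 494.9 -224. ] size [33.7 12.9] long axis deg -16.0 top 33.0 sat 23.0 px [345. 216.]
```

```bash
python3 -m inch '[{"linear":[0,0.001,-0.055],"twist":[0,0,0]},{"linear":[0,0.001,-0.055],"twist":[0,0,0]},{"linear":[0,0,-0.052],"twist":[0,0,0]},{"linear":[0,0,0],"twist":[0,0,0]}]'
python3 -m inch '[{"linear":[0,0,0],"twist":[0,0,0]},{"linear":[0,0,0],"twist":[0,0,0]},{"linear":[0,0,0],"twist":[0,0,0]},{"linear":[0,0,0],"twist":[0,0,0]}]' 0
python3 -m inch '[{"linear":[0,0,0.05],"twist":[0,0,0]},{"linear":[0,0,0.05],"twist":[0,0,0]},{"linear":[0,0,0.05],"twist":[0,0,0]},{"linear":[-0.004,0.058,0.02],"twist":[0,0,0.3]},{"linear":[-0.004,0.058,0.01],"twist":[0,0,0.3]},{"linear":[-0.004,0.058,0],"twist":[0,0,0.3]},{"linear":[-0.004,0.057,0],"twist":[0,0,0.3]},{"linear":[0,0,0],"twist":[0,0,0]}]'
python3 -c "
from h import *
go(478,-2,86,90.8)"
```

```text
time: 3.42
tcp_pos: [493.9, -229.5, 7.9]
eef_rot: [-1.063, 1.295, 1.071]
contact_force: [0.5, 0.2, 1.4]
gripper_width: 0.618
time: 3.92
tcp_pos: [496.8, -232.1, 12.5]
eef_rot: [-1.07, 1.293, 1.062]
contact_force: [-1.7, 0.7, 9.5]
gripper_width: 0.337
time: 4.92
tcp_pos: [478.8, 2.8, 191.3]
eef_rot: [-1.227, 1.197, 1.223]
contact_force: [0.7, -0.9, -0.6]
gripper_width: 0.332
-> (478, -2, 86) shift [-0.0008 -0.0048 -0.1053] twist [ 0.002  0.017 -0.046] t 4.92 w 0.33
```

```bash
python3 -m inch '[{"linear":[0,-0.0025,-0.05],"twist":[0,0,0]},{"linear":[0,-0.0025,-0.03],"twist":[0,0,0]},{"linear":[0,0,-0.02],"twist":[0,0,0]},{"linear":[0,0,-0.003],"twist":[0,0,0]},{"linear":[0,0,0],"twist":[0,0,0]}]'
python3 -m inch '[{"linear":[0,0,0],"twist":[0,0,0]},{"linear":[0,0,0],"twist":[0,0,0]},{"linear":[0,0,0],"twist":[0,0,0]}]' 48
python3 -m inch '[{"linear":[0,0,0.05],"twist":[0,0,0]},{"linear":[0,0,0.05],"twist":[0,0,0]},{"linear":[-0.015,-0.06,0],"twist":[0,0,-0.28]},{"linear":[-0.015,-0.06,0],"twist":[0,0,-0.28]},{"linear":[-0.015,-0.06,0],"twist":[0,0,-0.28]},{"linear":[-0.015,-0.06,0],"twist":[0,0,-0.28]},{"linear":[0,-0.061,0],"twist":[0,0,0]},{"linear":[0,0,0],"twist":[0,0,0]}]' 62
python3 -c "
from h import *
go(417.6,-303.1,11,79.6)
stones()
save('top','c.png',(180,120,280,190),2.5)"
```

```text
time: 5.55
tcp_pos: [479.8, -5.8, 87.5]
eef_rot: [-1.222, 1.201, 1.219]
contact_force: [-0.4, 0.0, -0.4]
gripper_width: 0.335
time: 5.92
tcp_pos: [479.3, -5.3, 86.6]
eef_rot: [-1.222, 1.201, 1.221]
contact_force: [0.7, 0.1, 0.6]
gripper_width: 0.482
time: 6.92
tcp_pos: [418.4, -309.5, 185.9]
eef_rot: [-1.074, 1.291, 1.073]
contact_force: [0.7, 0.5, -1.2]
gripper_width: 0.62
-> (417.6, -303.1, 11) shift [-0.0008  0.0064 -0.1749] twist [ 0.002 -0.001  0.009] t 6.92 w 0.62
stone xy [ 565.4 -372.4] size [29.6 25.5] long axis deg 15.5 top 29.2 sat 23.0 px [403. 190.]
stone xy [ 565.5 -239.4] size [30.  25.3] long axis deg 15.1 top 28.7 sat 21.0 px [350. 191.]
stone xy [ 495.3 -371.1] size [30.3 25.8] long axis deg 18.6 top 28.9 sat 23.0 px [404. 217.]
stone xy [ 417.8 -302.7] size [40.1 30.3] long axis deg -9.8 top 32.9 sat 23.0 px [379. 248.]
```

View pics/c.png

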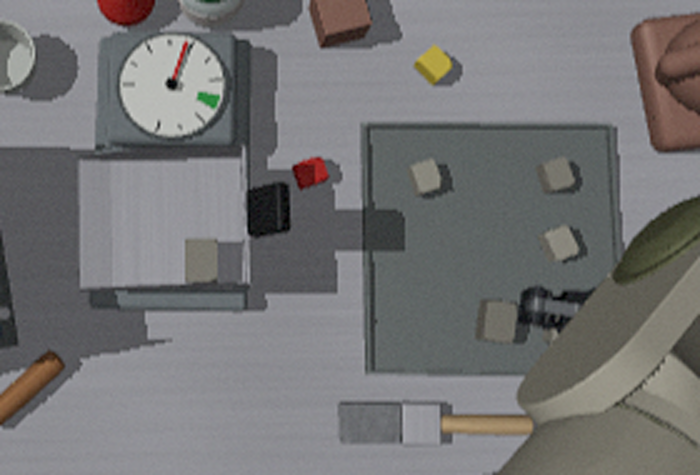

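```bash
python3 -m inch '[{"linear":[-0.0005,0.003,-0.06],"twist":[0,0,0]},{"linear":[0,0.003,-0.06],"twist":[0,0,0]},{"linear":[0,0,-0.045],"twist":[0,0,0]},{"linear":[0,0,-0.01],"twist":[0,0,0]},{"linear":[0,0,0],"twist":[0,0,0]}]'
python3 -m inch '[{"linear":[0,0,0],"twist":[0,0,0]},{"linear":[0,0,0],"twist":[0,0,0]},{"linear":[0,0,0],"twist":[0,0,0]},{"linear":[0,0,0],"twist":[0,0,0]}]' 0
python3 -m inch '[{"linear":[0,0,0.05],"twist":[0,0,0]},{"linear":[0,0,0.05],"twist":[0,0,0]},{"linear":[0,0,0.05],"twist":[0,0,0]},{"linear":[0.0235,0.05,0.02],"twist":[0,0,0.19]},{"linear":[0.0235,0.05,0.01],"twist":[0,0,0.19]},{"linear":[0.0235,0.05,0],"twist":[0,0,0.19]},{"linear":[0.0235,0.05,0],"twist":[0,0,0.19]},{"linear":[0.0235,0.05,0],"twist":[0,0,0.19]},{"linear":[0.0235,0.05,0],"twist":[0,0,0.19]},{"linear":[0,0,0],"twist":[0,0,0]}]'
python3 -c "
from h import *
go(558,-4,86,90.8)"
```

```text
time: 7.65
tcp_pos: [419.3, -300.0, 12.3]
eef_rot: [-1.078, 1.288, 1.077]
contact_force: [0.2, 0.1, 0.4]
gripper_width: 0.623
time: 8.15
tcp_pos: [419.6, -301.1, 13.3]
eef_rot: [-1.08, 1.288, 1.073]
contact_force: [0.4, 0.0, 7.7]
gripper_width: 0.335
time: 9.4
tcp_pos: [560.4, 2.7, 192.2]
eef_rot: [-1.228, 1.196, 1.226]
contact_force: [0.2, -0.6, -1.1]
gripper_width: 0.337
-> (558, -4, 86) shift [-0.0024 -0.0067 -0.1062] twist [-0.001  0.009 -0.063] t 9.4 w 0.34
```

```bash
python3 -m inch '[{"linear":[-0.0025,-0.004,-0.05],"twist":[0,0,-0.06]},{"linear":[0,-0.003,-0.035],"twist":[0,0,0]},{"linear":[0,0,-0.02],"twist":[0,0,0]},{"linear":[0,0,-0.003],"twist":[0,0,0]},{"linear":[0,0,0],"twist":[0,0,0]}]'
python3 -m inch '[{"linear":[0,0,0],"twist":[0,0,0]},{"linear":[0,0,0],"twist":[0,0,0]},{"linear":[0,0,0],"twist":[0,0,0]}]' 48
python3 -m inch '[{"linear":[0,0,0.05],"twist":[0,0,0]},{"linear":[0,0,0.05],"twist":[0,0,0]},{"linear":[-0.021,-0.0525,0],"twist":[0,0,-0.28]},{"linear":[-0.021,-0.0525,0],"twist":[0,0,-0.28]},{"linear":[-0.021,-0.0525,0],"twist":[0,0,-0.28]},{"linear":[-0.021,-0.0525,0],"twist":[0,0,-0.28]},{"linear":[-0.021,-0.0525,0],"twist":[0,0,-0.28]},{"linear":[-0.021,-0.0525,0],"twist":[0,0,-0.28]},{"linear":[-0.021,-0.0525,0],"twist":[0,0,-0.1]},{"linear":[0,0,0],"twist":[0,0,0]}]' 62
python3 -c "
from h import *
go(413.1,-371.5,15,72.6)
stones()"
```

```text
time: 10.02
tcp_pos: [557.5, -7.8, 84.5]
eef_rot: [-1.217, 1.204, 1.215]
contact_force: [-0.1, 0.2, 0.9]
gripper_width: 0.335
time: 10.4
tcp_pos: [557.4, -7.3, 83.7]
eef_rot: [-1.217, 1.204, 1.216]
contact_force: [0.2, -1.0, -0.2]
gripper_width: 0.478
time: 11.65
tcp_pos: [408.6, -377.7, 183.1]
eef_rot: [-0.982, 1.339, 0.981]
contact_force: [0.1, 0.7, -0.1]
gripper_width: 0.621
-> (413.1, -371.5, 15) shift [ 0.0045  0.0062 -0.1681] twist [ 0.002 -0.001  0.011] t 11.65 w 0.62
stone xy [ 565.6 -373.1] size [29.6 25.8] long axis deg 15.3 top 28.8 sat 23.0 px [402. 190.]
stone xy [ 565.3 -239. ] size [30.  24.4] long axis deg 16.1 top 29.0 sat 22.0 px [350. 191.]
stone xy [ 495.5 -371.6] size [30.3 25.3] long axis deg 18.2 top 29.1 sat 22.0 px [404. 217.]
stone xy [ 413.2 -371.1] size [39.7 31. ] long axis deg -14.6 top 33.1 sat 22.0 px [407. 250.]
```

```bash
python3 -m inch '[{"linear":[0.002,0.003,-0.06],"twist":[0,0,0.15]},{"linear":[0.002,0.003,-0.06],"twist":[0,0,0]},{"linear":[0,0,-0.04],"twist":[0,0,0]},{"linear":[0,0,-0.009],"twist":[0,0,0]},{"linear":[0,0,0],"twist":[0,0,0]}]'
python3 -m inch '[{"linear":[0,0,0],"twist":[0,0,0]},{"linear":[0,0,0],"twist":[0,0,0]},{"linear":[0,0,0],"twist":[0,0,0]},{"linear":[0,0,0],"twist":[0,0,0]}]' 0
python3 -m inch '[{"linear":[0,0,0.05],"twist":[0,0,0]},{"linear":[0,0,0.05],"twist":[0,0,0]},{"linear":[0,0,0.05],"twist":[0,0,0]},{"linear":[0.0084,0.0525,0.01],"twist":[0,0,0.21]},{"linear":[0.0084,0.0525,0.01],"twist":[0,0,0.21]},{"linear":[0.0084,0.0525,0],"twist":[0,0,0.21]},{"linear":[0.0084,0.0525,0],"twist":[0,0,0.21]}]'
python3 -m inch '[{"linear":[0.0084,0.0525,0],"twist":[0,0,0.21]},{"linear":[0.0084,0.0525,0],"twist":[0,0,0.21]},{"linear":[0.0084,0.0525,0],"twist":[0,0,0.21]},{"linear":[0.0084,0.0525,0],"twist":[0,0,0.21]},{"linear":[0,0,0],"twist":[0,0,0]}]'
python3 -c "
from h import *
go(480,54,80,90.8)"
```

```text
time: 12.32
tcp_pos: [414.9, -368.7, 15.3]
eef_rot: [-1.006, 1.326, 1.004]
contact_force: [-0.2, -0.3, 0.2]
gripper_width: 0.619
time: 12.82
tcp_pos: [415.0, -369.6, 16.3]
eef_rot: [-1.007, 1.327, 1.001]
contact_force: [0.8, 2.1, 7.2]
gripper_width: 0.334
time: 13.7
tcp_pos: [447.9, -157.2, 185.4]
eef_rot: [-1.116, 1.266, 1.113]
contact_force: [1.6, 0.3, -1.2]
gripper_width: 0.337
time: 14.32
tcp_pos: [481.4, 54.0, 185.1]
eef_rot: [-1.227, 1.197, 1.225]
contact_force: [-0.4, -0.6, -0.9]
gripper_width: 0.334
-> (480, 54, 80) shift [-0.0014 -0.     -0.1051] twist [-0.001  0.009 -0.054] t 14.32 w 0.33
```

```bash
python3 -m inch '[{"linear":[-0.0014,0,-0.05],"twist":[0,0,-0.05]},{"linear":[0,0,-0.035],"twist":[0,0,0]},{"linear":[0,0,-0.015],"twist":[0,0,0]},{"linear":[0,0,-0.003],"twist":[0,0,0]},{"linear":[0,0,0],"twist":[0,0,0]}]'
python3 -m inch '[{"linear":[0,0,0],"twist":[0,0,0]},{"linear":[0,0,0],"twist":[0,0,0]},{"linear":[0,0,0],"twist":[0,0,0]}]' 48
python3 -m inch '[{"linear":[0,0,0.05],"twist":[0,0,0]},{"linear":[0,0,0.05],"twist":[0,0,0]},{"linear":[0.0142,-0.049,0],"twist":[0,0,0.24]},{"linear":[0.0142,-0.049,0],"twist":[0,0,0.24]},{"linear":[0.0142,-0.049,0],"twist":[0,0,0.24]},{"linear":[0.0142,-0.049,0],"twist":[0,0,0.24]},{"linear":[0.0142,-0.049,0],"twist":[0,0,0.24]},{"linear":[0.0142,-0.049,0],"twist":[0,0,0.24]},{"linear":[0,0,0],"twist":[0,0,0]}]' 58
python3 -c "
from h import *
go(565.3,-239,14,105.8)
stones()"
```

```text
time: 14.95
tcp_pos: [480.7, 50.9, 82.4]
eef_rot: [-1.217, 1.203, 1.214]
contact_force: [-0.4, -1.0, -0.5]
gripper_width: 0.335
time: 15.32
tcp_pos: [480.1, 51.2, 81.6]
eef_rot: [-1.217, 1.204, 1.216]
contact_force: [1.1, -0.2, 0.1]
gripper_width: 0.478
time: 16.45
tcp_pos: [565.1, -245.8, 180.5]
eef_rot: [-1.397, 1.076, 1.397]
contact_force: [0.4, 0.1, -0.7]
gripper_width: 0.582
-> (565.3, -239, 14) shift [ 0.0002  0.0068 -0.1665] twist [ 0.001 -0.002  0.102] t 16.45 w 0.58
```

```bash
python3 -m inch '[{"linear":[0,0.0035,-0.06],"twist":[0,0,0.1]},{"linear":[0,0.0035,-0.06],"twist":[0,0,0]},{"linear":[0,0,-0.04],"twist":[0,0,0]},{"linear":[0,0,-0.009],"twist":[0,0,0]},{"linear":[0,0,0],"twist":[0,0,0]}]'
python3 -m inch '[{"linear":[0,0,0],"twist":[0,0,0]},{"linear":[0,0,0],"twist":[0,0,0]},{"linear":[0,0,0],"twist":[0,0,0]},{"linear":[0,0,0],"twist":[0,0,0]}]' 0
python3 -m inch '[{"linear":[0,0,0.05],"twist":[0,0,0]},{"linear":[0,0,0.05],"twist":[0,0,0]},{"linear":[0,0,0.05],"twist":[0,0,0]},{"linear":[-0.0094,0.0474,0.01],"twist":[0,0,-0.3]},{"linear":[-0.0094,0.0474,0.01],"twist":[0,0,-0.3]},{"linear":[-0.0094,0.0474,0],"twist":[0,0,-0.3]},{"linear":[-0.0094,0.0474,0],"twist":[0,0,-0.3]},{"linear":[-0.0094,0.0474,0],"twist":[0,0,-0.3]},{"linear":[0,0,0],"twist":[0,0,0]}]'
python3 -c "
from h import *
go(518,-2,78,90.8)
save('top','d.png',(180,110,280,190),2.5)"
```

```text
time: 17.12
tcp_pos: [565.7, -235.6, 13.4]
eef_rot: [-1.413, 1.064, 1.411]
contact_force: [0.0, -0.2, 0.4]
gripper_width: 0.581
time: 17.62
tcp_pos: [566.2, -236.3, 14.5]
eef_rot: [-1.414, 1.064, 1.408]
contact_force: [-0.2, 1.2, 7.2]
gripper_width: 0.274
time: 18.75
tcp_pos: [517.7, 3.7, 183.4]
eef_rot: [-1.225, 1.199, 1.223]
contact_force: [0.6, -0.3, -0.4]
gripper_width: 0.273
-> (518, -2, 78) shift [ 0.0003 -0.0057 -0.1054] twist [ 0.     0.008 -0.034] t 18.75 w 0.27
```

View pics/d.png

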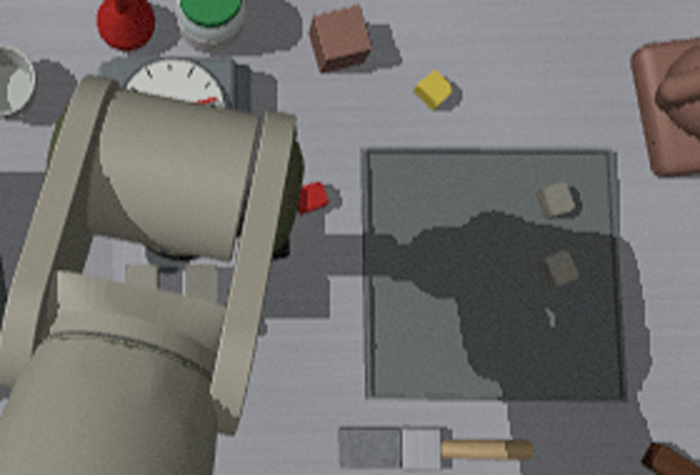

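```bash
python3 -m inch '[{"linear":[0,-0.003,-0.05],"twist":[0,0,-0.03]},{"linear":[0,0,-0.035],"twist":[0,0,0]},{"linear":[0,0,-0.017],"twist":[0,0,0]},{"linear":[0,0,-0.003],"twist":[0,0,0]},{"linear":[0,0,0],"twist":[0,0,0]}]'
python3 -m inch '[{"linear":[0,0,0],"twist":[0,0,0]},{"linear":[0,0,0],"twist":[0,0,0]},{"linear":[0,0,0],"twist":[0,0,0]}]' 42
python3 -m inch '[{"linear":[0,0,0.05],"twist":[0,0,0]},{"linear":[0,0,0.05],"twist":[0,0,0]},{"linear":[-0.0032,-0.0515,0],"twist":[0,0,0.27]},{"linear":[-0.0032,-0.0515,0],"twist":[0,0,0.27]},{"linear":[-0.0032,-0.0515,0],"twist":[0,0,0.27]},{"linear":[-0.0032,-0.0515,0],"twist":[0,0,0.27]},{"linear":[-0.0032,-0.0515,0],"twist":[0,0,0.27]},{"linear":[-0.0032,-0.0515,0],"twist":[0,0,0.27]},{"linear":[-0.0032,-0.0515,0],"twist":[0,0,0.2]},{"linear":[0,0,0],"twist":[0,0,0]}]' 58
python3 -c "
from h import *
go(495.5,-371.4,14,109)
stones()"
```

```text
time: 19.42
tcp_pos: [518.7, -2.5, 78.0]
eef_rot: [-1.218, 1.203, 1.216]
contact_force: [-0.2, 0.5, 0.1]
gripper_width: 0.275
time: 19.8
tcp_pos: [518.3, -1.8, 77.6]
eef_rot: [-1.218, 1.203, 1.217]
contact_force: [0.6, 0.3, 0.7]
gripper_width: 0.418
time: 21.05
tcp_pos: [494.8, -365.3, 176.7]
eef_rot: [-1.445, 1.037, 1.445]
contact_force: [-0.3, 0.4, -0.0]
gripper_width: 0.58
-> (495.5, -371.4, 14) shift [ 0.0007 -0.0061 -0.1627] twist [ 0.001 -0.002  0.034] t 21.05 w 0.58
stone xy [ 565.6 -372.6] size [29.1 27. ] long axis deg 15.1 top 29.4 sat 23.0 px [402. 190.]
stone xy [ 495.2 -370.6] size [29.8 25.3] long axis deg 20.5 top 28.9 sat 22.0 px [404. 217.]
```

```bash
cat >> h.py <<'E'
def dial(name=None):
    p,d=env.camera("top");P=cloud("top",d);X,Y=P[...,0],P[...,1]
    reg=(X>560)&(X<690)&(Y>-60)&(Y<80)&(P[...,2]>45)&(P[...,2]<85);q=p.astype(int);r,g,b=q[...,0],q[...,1],q[...,2]
    white=reg&(q.min(-1)>150);red=reg&(r>g+60)&(r>b+60);gr=reg&(g>r+50)&(g>b+30)
    hull=cv2.convexHull(P[white|red|gr][:,:2].astype(np.float32)); c,_=cv2.minEnclosingCircle(hull)
    def ang(m):
        v=P[m][:,:2]-c; v=v[np.hypot(*v.T)>15]; m_=v.mean(0); return np.arctan2(-m_[1],m_[0])  # clockwise from +x (seen from above)
    a,gc=ang(red),ang(gr); print("dial centre",np.round(c,1),"needle rel",round(float(a),3),"green",round(float(gc),3),"=> reading",round(float(3.505+(a-gc)),3),"px",red.sum(),gr.sum())
    if name: cv2.imwrite("pics/"+name,cv2.resize(p[130-20:200,210:290,::-1],None,fx=6,fy=6,interpolation=cv2.INTER_CUBIC))
E
python3 -c "
from h import *
dial('e.png')"
python3 -m inch '[{"linear":[0,-0.005,-0.06],"twist":[0,0,0.03]},{"linear":[0,-0.004,-0.06],"twist":[0,0,0]},{"linear":[0,0,-0.033],"twist":[0,0,0]},{"linear":[0,0,-0.009],"twist":[0,0,0]},{"linear":[0,0,0],"twist":[0,0,0]}]'
python3 -m inch '[{"linear":[0,0,0],"twist":[0,0,0]},{"linear":[0,0,0],"twist":[0,0,0]},{"linear":[0,0,0],"twist":[0,0,0]},{"linear":[0,0,0],"twist":[0,0,0]}]' 0
python3 -m inch '[{"linear":[0,0,0.05],"twist":[0,0,0]},{"linear":[0,0,0.05],"twist":[0,0,0]},{"linear":[0,0,0.05],"twist":[0,0,0]},{"linear":[0.0031,0.0532,0.01],"twist":[0,0,-0.225]},{"linear":[0.0031,0.0532,0.01],"twist":[0,0,-0.225]},{"linear":[0.0031,0.0532,0],"twist":[0,0,-0.225]},{"linear":[0.0031,0.0532,0],"twist":[0,0,-0.225]}]'
python3 -m inch '[{"linear":[0.0031,0.0532,0],"twist":[0,0,-0.225]},{"linear":[0.0031,0.0532,0],"twist":[0,0,-0.225]},{"linear":[0.0031,0.0532,0],"twist":[0,0,-0.225]},{"linear":[0.0031,0.0532,0],"twist":[0,0,-0.225]},{"linear":[0,0,0],"twist":[0,0,0]},{"linear":[0,0,0],"twist":[0,0,0]}]'
python3 -c "
from h import *
go(520,55,76,90.8)"
```

```text
dial centre [620.5  22.8] needle rel 0.71 green 1.091 => reading 3.123 px 18 36
time: 21.78
tcp_pos: [496.4, -371.0, 16.3]
eef_rot: [-1.453, 1.032, 1.451]
contact_force: [0.2, -0.2, 0.0]
gripper_width: 0.578
time: 22.28
tcp_pos: [496.6, -371.9, 17.3]
eef_rot: [-1.454, 1.033, 1.448]
contact_force: [0.9, 1.9, 6.8]
gripper_width: 0.271
time: 23.15
tcp_pos: [508.2, -156.9, 186.3]
eef_rot: [-1.339, 1.12, 1.336]
contact_force: [0.6, 0.2, -1.0]
gripper_width: 0.276
time: 23.9
tcp_pos: [520.6, 54.0, 185.8]
eef_rot: [-1.225, 1.199, 1.224]
contact_force: [-0.5, 0.3, 0.3]
gripper_width: 0.27
-> (520, 55, 76) shift [-0.0006  0.001  -0.1098] twist [ 0.002  0.005 -0.038] t 23.9 w 0.27
```

View pics/e.png

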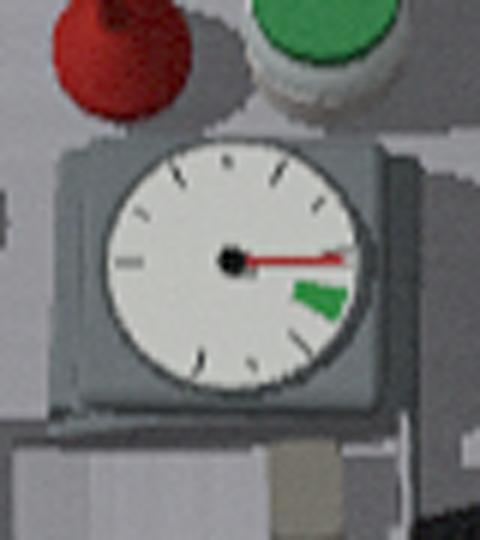

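```bash
python3 -m inch '[{"linear":[0,0.001,-0.05],"twist":[0,0,-0.03]},{"linear":[0,0,-0.035],"twist":[0,0,0]},{"linear":[0,0,-0.02],"twist":[0,0,0]},{"linear":[0,0,-0.003],"twist":[0,0,0]},{"linear":[0,0,0],"twist":[0,0,0]}]'
python3 -m inch '[{"linear":[0,0,0],"twist":[0,0,0]},{"linear":[0,0,0],"twist":[0,0,0]},{"linear":[0,0,0],"twist":[0,0,0]}]' 42
python3 -m inch '[{"linear":[0,0,0.05],"twist":[0,0,0]},{"linear":[0,0,0.05],"twist":[0,0,0]},{"linear":[0.0057,-0.0535,0],"twist":[0,0,0.184]},{"linear":[0.0057,-0.0535,0],"twist":[0,0,0.184]},{"linear":[0.0057,-0.0535,0],"twist":[0,0,0.184]},{"linear":[0.0057,-0.0535,0],"twist":[0,0,0.184]},{"linear":[0.0057,-0.0535,0],"twist":[0,0,0.184]},{"linear":[0.0057,-0.0535,0],"twist":[0,0,0.184]},{"linear":[0.0057,-0.0535,0],"twist":[0,0,0.184]},{"linear":[0.0057,-0.0535,0],"twist":[0,0,0.184]}]' 58
python3 -m inch '[{"linear":[0,0,0],"twist":[0,0,0]},{"linear":[0,0,0],"twist":[0,0,0]},{"linear":[0,0,0],"twist":[0,0,0]}]'
python3 -c "
from h import *
go(565.6,-372.8,14,105.3)
stones()
dial()
save('top','f.png',(212,128,120,130),4.6)"
```

```text
time: 24.52
tcp_pos: [521.1, 54.5, 78.1]
eef_rot: [-1.22, 1.202, 1.219]
contact_force: [0.6, 1.4, -0.3]
gripper_width: 0.271
time: 24.9
tcp_pos: [520.7, 55.3, 77.6]
eef_rot: [-1.221, 1.202, 1.22]
contact_force: [-0.5, 0.4, 0.3]
gripper_width: 0.422
time: 26.15
tcp_pos: [566.1, -374.4, 177.4]
eef_rot: [-1.408, 1.067, 1.407]
contact_force: [0.2, -0.5, 0.4]
gripper_width: 0.579
time: 26.52
tcp_pos: [566.5, -371.5, 177.7]
eef_rot: [-1.408, 1.067, 1.407]
contact_force: [-0.1, 0.6, -0.4]
gripper_width: 0.577
-> (565.6, -372.8, 14) shift [-0.0009 -0.0013 -0.1637] twist [ 0.     0.001 -0.035] t 26.52 w 0.58
stone xy [ 565.3 -372.2] size [29.5 26.5] long axis deg 13.5 top 29.1 sat 23.0 px [402. 190.]
dial centre [625.7  25.9] needle rel 0.912 green 1.248 => reading 3.169 px 17 28
```

View pics/f.png

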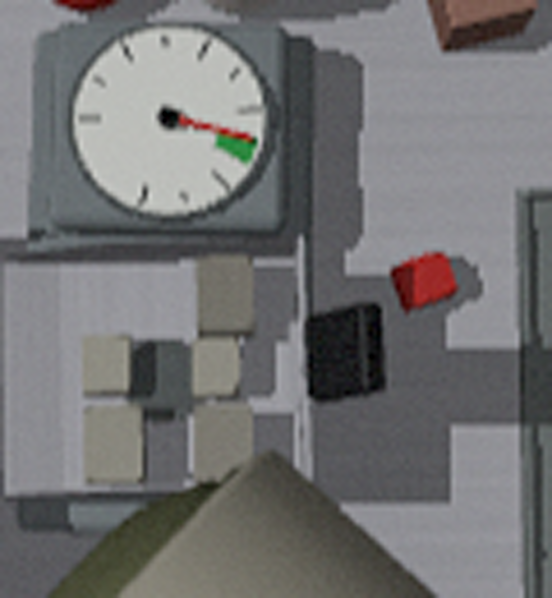

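The needle stands right at the lower edge of green, about 3.35. The third chip should bring it to about 3.61, well inside the sector, so I'll add it in the free slot at (107,290) in the crop.

```bash
python3 -m inch '[{"linear":[-0.001,-0.001,-0.06],"twist":[0,0,-0.03]},{"linear":[0,0,-0.06],"twist":[0,0,0]},{"linear":[0,0,-0.033],"twist":[0,0,0]},{"linear":[0,0,-0.009],"twist":[0,0,0]},{"linear":[0,0,0],"twist":[0,0,0]}]'
python3 -m inch '[{"linear":[0,0,0],"twist":[0,0,0]},{"linear":[0,0,0],"twist":[0,0,0]},{"linear":[0,0,0],"twist":[0,0,0]},{"linear":[0,0,0],"twist":[0,0,0]}]' 0
python3 -m inch '[{"linear":[0,0,0.05],"twist":[0,0,0]},{"linear":[0,0,0.05],"twist":[0,0,0]},{"linear":[0,0,0.05],"twist":[0,0,0]},{"linear":[-0.0012,0.0534,0.01],"twist":[0,0,-0.18]},{"linear":[-0.0012,0.0534,0.01],"twist":[0,0,-0.18]},{"linear":[-0.0012,0.0534,0],"twist":[0,0,-0.18]},{"linear":[-0.0012,0.0534,0],"twist":[0,0,-0.18]}]'
python3 -m inch '[{"linear":[-0.0012,0.0534,0],"twist":[0,0,-0.18]},{"linear":[-0.0012,0.0534,0],"twist":[0,0,-0.18]},{"linear":[-0.0012,0.0534,0],"twist":[0,0,-0.18]},{"linear":[-0.0012,0.0534,0],"twist":[0,0,-0.18]},{"linear":[0,0,0],"twist":[0,0,0]},{"linear":[0,0,0],"twist":[0,0,0]}]'
python3 -c "
from h import *
go(557,55,76,90.8)"
```

```text
time: 27.3
tcp_pos: [565.6, -373.9, 16.3]
eef_rot: [-1.404, 1.071, 1.402]
contact_force: [0.8, -0.1, -0.2]
gripper_width: 0.583
time: 27.8
tcp_pos: [566.0, -374.4, 17.5]
eef_rot: [-1.406, 1.071, 1.4]
contact_force: [-1.4, 1.0, 6.5]
gripper_width: 0.274
time: 28.68
tcp_pos: [560.2, -158.4, 186.2]
eef_rot: [-1.313, 1.139, 1.31]
contact_force: [0.4, -0.2, -0.7]
gripper_width: 0.269
time: 29.42
tcp_pos: [555.7, 53.1, 185.8]
eef_rot: [-1.221, 1.201, 1.22]
contact_force: [-0.3, -0.6, -0.6]
gripper_width: 0.271
-> (557, 55, 76) shift [ 0.0013  0.0019 -0.1098] twist [ 0.002  0.005 -0.01 ] t 29.43 w 0.27
```

```bash
python3 -m inch '[{"linear":[0.001,0.002,-0.05],"twist":[0,0,0]},{"linear":[0,0,-0.037],"twist":[0,0,0]},{"linear":[0,0,-0.02],"twist":[0,0,0]},{"linear":[0,0,-0.003],"twist":[0,0,0]},{"linear":[0,0,0],"twist":[0,0,0]}]'
python3 -m inch '[{"linear":[0,0,0],"twist":[0,0,0]},{"linear":[0,0,0],"twist":[0,0,0]},{"linear":[0,0,0],"twist":[0,0,0]}]' 42
python3 -m inch '[{"linear":[0,0,0.05],"twist":[0,0,0]},{"linear":[0,0,0.055],"twist":[0,0,0]},{"linear":[0,0,0.055],"twist":[0,0,0]},{"linear":[-0.0055,-0.05,0],"twist":[0.4,0,0]},{"linear":[-0.0055,-0.05,0],"twist":[0.4,0,0]},{"linear":[-0.0055,-0.05,0],"twist":[0.4,0,0]},{"linear":[-0.0055,-0.05,0],"twist":[0.4,0,0]},{"linear":[-0.0055,-0.05,0],"twist":[0.4,0,0]},{"linear":[-0.0055,-0.05,0],"twist":[0.5,0,0]},{"linear":[-0.0055,-0.05,0],"twist":[0.5,0,0]}]' 48
python3 -m inch '[{"linear":[0,0,0],"twist":[0,0,0]},{"linear":[0,0,0],"twist":[0,0,0]},{"linear":[0,0,0],"twist":[0,0,0]},{"linear":[0,0,0],"twist":[0,0,0]}]'
cat > m.py <<'E'
from h import *
p,d=env.camera("top");P=cloud("top",d);X,Y,Z=P[...,0],P[...,1],P[...,2]
def rect(m,nm):
    n,L,S,C=cv2.connectedComponentsWithStats(m.astype(np.uint8));i=1+S[1:,4].argmax();Q=P[L==i]
    c,s,a=cv2.minAreaRect(Q[:,:2].astype(np.float32));print(nm,np.round(c,1),np.round(s,1),round(a,1),"z",np.round(np.nanpercentile(Q[:,2],[2,50,98]),1),S[i,4]);return Q
rect((X>430)&(X<600)&(Y>-60)&(Y<140)&(Z>45)&(Z<110),"pan all")
rect((X>430)&(X<600)&(Y>-140)&(Y<-50)&(Z>105)&(Z<160)&(p.max(-1)<70),"handle")
# pan rear wall edge and lip edge by columns
for x in (480,500,520,540,560):
    m=(abs(X-x)<4)&(Z>45)&(Z<110)&(Y>-60)&(Y<140); print(x,"y range",np.round(np.nanpercentile(Y[m],[0.5,99.5]),1))
# flap/rim: front edge
for x in range(430,590,20):
    m=(abs(X-x)<3)&(Y>180)&(Y<330)&(Z>176)&(Z<192); print(x,"rim y",np.round(Y[m].min(),1), "zmax near",np.round(Z[m&(Y<Y[m].min()+8)].max(),1))
m=(abs(Y-260)<4)&(Z>176)&(X>380)&(X<640); print("x range at y260",np.round(np.nanpercentile(X[m],[1,99]),1))
m=(abs(Y-240)<4)&(Z>176)&(X>380)&(X<640); print("x range at y240",np.round(np.nanpercentile(X[m],[1,99]),1))
E
python3 m.py
python3 -c "
from h import *
go(518.5,-110,200,90.8)
save('top','g.png',(90,118,220,150),3.6)"
```

```text
time: 30.05
tcp_pos: [557.1, 54.7, 76.1]
eef_rot: [-1.22, 1.202, 1.219]
contact_force: [-0.8, -0.2, -0.2]
gripper_width: 0.27
time: 30.42
tcp_pos: [556.7, 55.5, 75.7]
eef_rot: [-1.221, 1.201, 1.22]
contact_force: [-0.9, 0.9, 0.1]
gripper_width: 0.421
time: 31.68
tcp_pos: [517.7, -296.1, 235.7]
eef_rot: [-0.826, 0.803, 1.42]
contact_force: [1.6, 0.5, 0.2]
gripper_width: 0.483
time: 32.17
tcp_pos: [518.4, -293.5, 235.9]
eef_rot: [-0.829, 0.805, 1.421]
contact_force: [-0.1, 0.2, 0.1]
gripper_width: 0.479
pan all [525.5  25.8] [148.7 162.5] 0.2 z [54.4 63.7 97.6] 3728
handle [518.6 -68.5] [43.5 35. ] 2.7 z [111.1 141.2 153.1] 319
480 y range [-50.4 106.6]
500 y range [-52.9 106.4]
520 y range [-50.5 106.6]
540 y range [-50.9 107. ]
560 y range [-49.7 106.8]
430 rim y 201.4 zmax near 188.3
450 rim y 204.9 zmax near 187.4
470 rim y 208.6 zmax near 187.7
490 rim y 212.0 zmax near 187.5
510 rim y 215.4 zmax near 187.1
530 rim y 218.4 zmax near 187.0
550 rim y 222.3 zmax near 188.1
570 rim y 226.6 zmax near 188.5
x range at y260 [400.4 602.8]
x range at y240 [403.3 607.3]
-> (518.5, -110, 200) shift [ 1.000e-04  1.837e-01 -3.580e-02] twist [-2.996  0.003 -0.015] t 32.23 w 0.48
```

View pics/g.png

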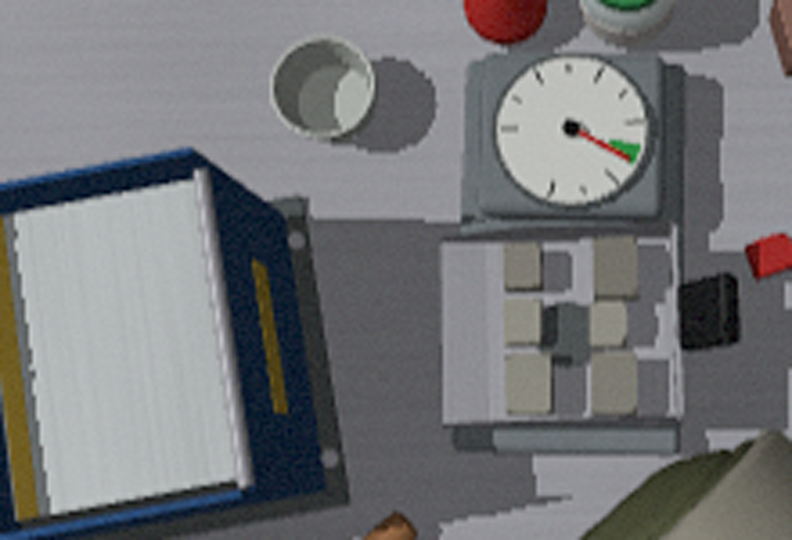

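```bash
cat > n.py <<'E'
from h import *
F=[env.camera("top") for _ in range(4)]
p=np.mean([f[0].astype(float) for f in F],0);D=np.array([f[1] for f in F]);P=np.nanmean([cloud("top",f[1]) for f in F],0)
a=cv2.resize(cv2.imread("pics/a.png"),(512,384),interpolation=cv2.INTER_AREA)[:,:,::-1].astype(float)
v,u=np.mgrid[:384,:512]
W=np.array([[w("top",x,y,z=62)[:2] for x in range(210,290)] for y in range(120,190)])
def pts(im,kind):
    q=im[120:190,210:290];r,g,b=q[...,0],q[...,1],q[...,2]
    s=np.clip((r-np.maximum(g,b)-25),0,None) if kind=="red" else np.clip(g-np.maximum(r,b)-20,0,None) if kind=="green" else np.clip(60-q.max(-1),0,None)
    s=s*(np.hypot(W[...,0]-C0[0],W[...,1]-C0[1])<48); return s
C0=np.array(w("top",373/1.5,230/1.5,z=62)[:2])
for nm,im in(("empty",a),("now",p)):
    k=pts(im,"dark")*(np.hypot(W[...,0]-C0[0],W[...,1]-C0[1])<12);hub=(W*k[...,None]).sum((0,1))/k.sum()
    s=pts(im,"red")*1.0;m=(W*s[...,None]).sum((0,1))/s.sum();dd=W-m;cov=np.einsum('ij,ija,ijb',s,dd,dd)/s.sum();e=np.linalg.eigh(cov)[1][:,1];e*=np.sign(e@(m-hub))
    t=pts(im,"green");gm=(W*t[...,None]).sum((0,1))/t.sum()
    cw=lambda x:np.arctan2(-x[1],x[0])
    print(nm,"hub",hub.round(1),"needle pca",cw(e).round(3),"hub-mean",cw(m-hub).round(3),"green",cw(gm-hub).round(3))
    ga=np.arctan2(-(W-hub)[...,1],(W-hub)[...,0]);rr=np.hypot(*(W-hub).transpose(2,0,1))
    for lo,hi in((28,36),(36,44)):
        M=(rr>lo)&(rr<hi);h,_=np.histogram(ga[M],np.arange(1.5,2.5,.07),weights=t[M]);print("  green hist",lo,h.round().astype(int))
X,Y,Z=P[...,0],P[...,1],P[...,2]
for y in (82,94,106): print(y,"z",np.nanmedian(Z[(abs(X-519)<6)&(abs(Y-y)<3)]).round(1))
E
python3 n.py
```

```text
Traceback (most recent call last):
  File "n.py", line 6, in <module>
    W=np.array([[w("top",x,y,z=62)[:2] for x in range(210,290)] for y in range(120,190)])
                 ~^^^^^^^^^^^^^^^^
  File "h.py", line 4, in w
    c=env.get_calibration(cam); T=np.array(c["cam_to_world"])
ValueError: time passes only in moves, steps and waits
```

```bash
python3 - <<'E'
s=open('h.py').read()
s=s.replace('from plant import env\n','from plant import env\nimport functools\n@functools.lru_cache(None)\ndef cal(n): return env.get_calibration(n)\n').replace('c=env.get_calibration(cam)','c=cal(cam)')
open('h.py','w').write(s)
E
python3 n.py
```

```text
empty hub [658.7  19.1] needle pca -0.092 hub-mean -0.098 green 1.997
  green hist 28 [  0   0   0   0   1  33 113 134  80  15   0   0   0   0]
  green hist 36 [  0   0   0   0   5 130 194 148 149   6   0   0   0   0]
now hub [658.6  19.3] needle pca 2.098 hub-mean 2.084 green 1.952
  green hist 28 [  0   0   0   0   0 102  88  28   0   0   0   0   0   0]
  green hist 36 [  0   0   0   0   6 153 163  64   0   0   0   0   0   0]
82 z 59.1
94 z 61.1
106 z 64.1
```

```bash
cat > n2.py <<'E'
from h import *
p=np.mean([env.camera("scene")[0].astype(float) for _ in range(4)],0)
a=cv2.resize(cv2.imread("pics/b.png"),(512,384),interpolation=cv2.INTER_AREA)[:,:,::-1].astype(float)
x0,x1,y0,y1=240,310,215,275
W=np.array([[w("scene",x,y,z=62)[:2] for x in range(x0,x1)] for y in range(y0,y1)])
C0=np.array(w("scene",411/1.5,366/1.5,z=62)[:2]);rad=np.hypot(*(W-C0).transpose(2,0,1))
cw=lambda x:np.arctan2(-x[1],x[0])
for nm,im in(("empty",a),("now",p)):
    q=im[y0:y1,x0:x1];r,g,b=q[...,0],q[...,1],q[...,2]
    k=np.clip(70-q.max(-1),0,None)*(rad<12);hub=(W*k[...,None]).sum((0,1))/k.sum()
    s=np.clip(r-np.maximum(g,b)-25,0,None)*(rad<46);m=(W*s[...,None]).sum((0,1))/s.sum();dd=W-m;e=np.linalg.eigh(np.einsum('ij,ija,ijb',s,dd,dd))[1][:,1];e*=np.sign(e@(m-hub))
    t=np.clip(g-np.maximum(r,b)-20,0,None)*(rad<48);gm=(W*t[...,None]).sum((0,1))/t.sum()
    print(nm,hub.round(1),"needle pca",cw(e).round(3),"hub-mean",cw(m-hub).round(3),"green",cw(gm-hub).round(3))
cv2.imwrite("pics/i.png",cv2.resize(np.clip(p,0,255).astype(np.uint8)[y0-10:y1+10,x0-10:x1+10,::-1],None,fx=7,fy=7,interpolation=cv2.INTER_CUBIC))
E
python3 n2.py
```

```text
empty [654.7  22.4] needle pca -0.092 hub-mean -0.1 green 1.9
now [654.5  22.3] needle pca 2.111 hub-mean 2.089 green 1.865
```

View pics/i.png

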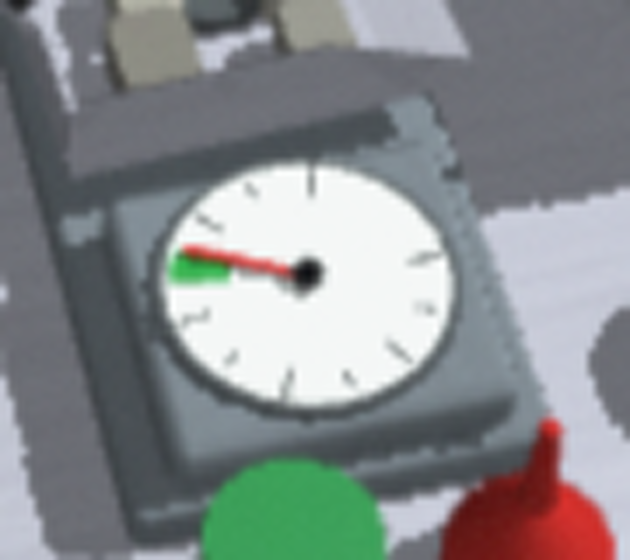

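```bash
cat > n3.py <<'E'
from h import *
def an(cam,im,x0,x1,y0,y1,seed,nm,z=64):
    q=im[y0:y1,x0:x1];r,g,b=q[...,0],q[...,1],q[...,2]
    m=(q.min(-1)>140).astype(np.uint8);n,L,S,C=cv2.connectedComponentsWithStats(m);i=1+S[1:,4].argmax()
    cs,_=cv2.findContours((L==i).astype(np.uint8),cv2.RETR_EXTERNAL,cv2.CHAIN_APPROX_NONE);h=cv2.convexHull(max(cs,key=len))[:,0]
    H=np.array([w(cam,x0+a,y0+c,z=z)[:2] for a,c in h],np.float32);(c,ax,_)=cv2.fitEllipse(H)
    W=np.array([[w(cam,x,y,z=z)[:2] for x in range(x0,x1)] for y in range(y0,y1)]);V=W-np.array(c);rad=np.hypot(V[...,0],V[...,1])
    t=np.clip(g-np.maximum(r,b)-20,0,None)*(rad<50);ga=np.arctan2(-V[...,1],V[...,0]);
    print(nm,"centre",np.round(c,1),"axes",np.round(ax,1),"green centroid",round(float((ga*t).sum()/t.sum()),3),"r",round(float((rad*t).sum()/t.sum()),1))
    s=np.clip(r-np.maximum(g,b)-25,0,None)*(rad<46);mm=(W*s[...,None]).sum((0,1))/s.sum();dd=W-mm;e=np.linalg.eigh(np.einsum('ij,ija,ijb',s,dd,dd))[1][:,1];e*=np.sign(e@(mm-c));print("   needle",np.arctan2(-e[1],e[0]).round(3))
rd=lambda f:cv2.resize(cv2.imread("pics/"+f),(512,384),interpolation=cv2.INTER_AREA)[:,:,::-1].astype(float)
an("top",rd("a.png"),215,282,125,182,0,"top empty"); an("scene",rd("b.png"),240,310,220,272,0,"scene empty")
# 5-stone picture f.png: crop (212,128,120,130) x4.6
f=cv2.resize(cv2.imread("pics/f.png"),(120,130),interpolation=cv2.INTER_AREA)[:,:,::-1].astype(float);im=np.zeros((384,512,3));im[128:258,212:332]=f
an("top",im,215,282,129,180,0,"top 5 stones")
c=cv2.resize(cv2.imread("pics/c.png"),(280,190),interpolation=cv2.INTER_AREA)[:,:,::-1].astype(float);im=np.zeros((384,512,3));im[120:310,180:460]=c
an("top",im,215,282,125,182,0,"top 1 stone")
E
python3 n3.py
```

```text
top empty centre [656.9  18.9] axes [102.6 102.9] green centroid 1.967 r 40.2
   needle -0.092
scene empty centre [658.4  21.6] axes [104.6 106.7] green centroid 1.959 r 40.4
   needle -0.092
top 5 stones centre [656.9  18.8] axes [103.  103.4] green centroid 1.996 r 40.3
   needle 1.839
top 1 stone centre [656.9  18.8] axes [102.8 103.4] green centroid 1.969 r 40.0
   needle 0.336
```

Two independent views put the needle at about 3.63, inside green, and the green centre from the disc fit agrees with the pan reference. Now I grasp the handle.

```bash
python3 -m inch '[{"linear":[0,0.046,-0.009],"twist":[0,0,0]},{"linear":[0,0.046,-0.009],"twist":[0,0,0]},{"linear":[0,0.046,-0.009],"twist":[0,0,0]},{"linear":[0,0.045,-0.009],"twist":[0,0,0]},{"linear":[0,0,0],"twist":[0,0,0]},{"linear":[0,0,0],"twist":[0,0,0]},{"linear":[0,0,0],"twist":[0,0,0]}]' 48
python3 -c "
from h import *
go(518.5,-60,113.3,90.8)
save('scene','j.png',(170,130,150,112),5)"
```

```text
time: 33.75
tcp_pos: [518.2, -112.7, 199.4]
eef_rot: [-0.827, 0.806, 1.419]
contact_force: [-0.4, -0.2, 0.3]
gripper_width: 0.479
-> (518.5, -60, 113.3) shift [ 0.0003  0.0527 -0.0861] twist [-2.998e+00  6.000e-03 -1.000e-03] t 33.75 w 0.48
```

View pics/j.png

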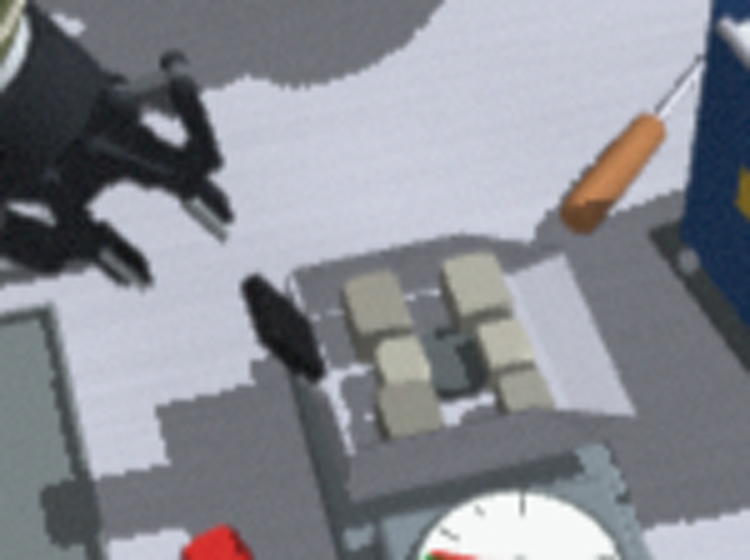

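```bash
python3 -m inch '[{"linear":[0,0.018,-0.029],"twist":[0,0,0]},{"linear":[0,0.018,-0.029],"twist":[0,0,0]},{"linear":[0,0.0167,-0.028],"twist":[0,0,0]},{"linear":[0,0,0],"twist":[0,0,0]},{"linear":[0,0,0],"twist":[0,0,0]},{"linear":[0,0,0],"twist":[0,0,0]}]'
python3 -c "
from h import *
go(518.5,-60,113.3,90.8)
save('scene','k.png',(170,130,150,112),5)"
```

```text
time: 34.55
tcp_pos: [518.7, -59.9, 114.3]
eef_rot: [-0.829, 0.805, 1.418]
contact_force: [-0.2, 0.1, 0.1]
gripper_width: 0.479
-> (518.5, -60, 113.3) shift [-0.0002 -0.0001 -0.001 ] twist [-2.993  0.014 -0.005] t 34.55 w 0.48
```

View pics/k.png

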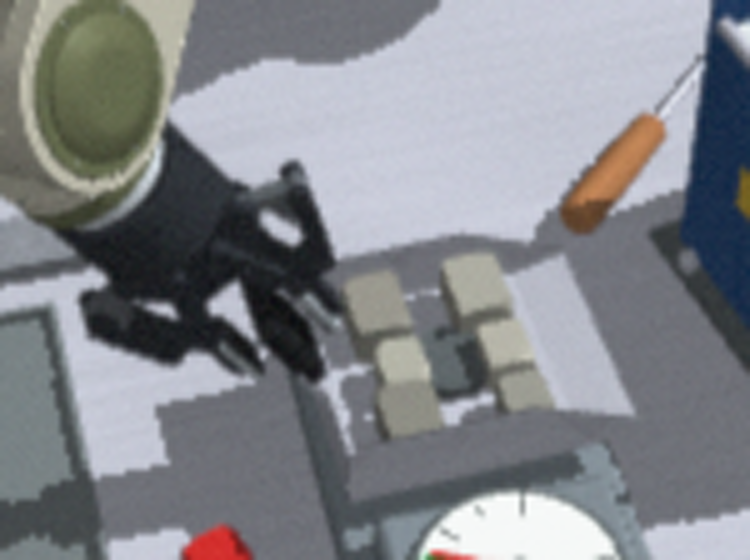

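```bash
python3 -m inch '[{"linear":[0,0,0],"twist":[0,0,0]},{"linear":[0,0,0],"twist":[0,0,0]},{"linear":[0,0,0],"twist":[0,0,0]},{"linear":[0,0,0],"twist":[0,0,0]},{"linear":[0,0,0],"twist":[0,0,0]}]' 0
python3 -m inch '[{"linear":[0,0,0.01],"twist":[0,0,0]},{"linear":[0,0,0.015],"twist":[0,0,0]},{"linear":[0,0,0.015],"twist":[0,0,0]},{"linear":[0,0,0.015],"twist":[0,0,0]},{"linear":[0,0,0.015],"twist":[0,0,0]},{"linear":[0,0,0.01],"twist":[0,0,0]},{"linear":[0,0,0],"twist":[0,0,0]},{"linear":[0,0,0],"twist":[0,0,0]}]'
cat > q.py <<'E'
from h import *
s=env.read_state();print(np.round(s["tcp_pos"],1),np.round(s["contact_force"],1),np.round(s["torque"],2),round(float(s["gripper_width"]),3),np.round(s["joint_pos"],2),round(float(s["time"]),2))
Rm=R.from_rotvec(s["eef_rot"]).as_matrix();print("finger",Rm[:,0].round(3),"jaw",Rm[:,2].round(3))
E
python3 q.py; python3 -c "
from h import *
save('scene','l.png',(170,100,190,142),4)"
```

```text
time: 35.22
tcp_pos: [518.2, -59.0, 113.3]
eef_rot: [-0.828, 0.806, 1.42]
contact_force: [0.3, -1.1, 0.0]
gripper_width: 0.156
time: 36.22
tcp_pos: [517.9, -58.7, 192.8]
eef_rot: [-0.826, 0.806, 1.421]
contact_force: [-0.2, 0.2, -6.7]
gripper_width: 0.155
[517.9 -58.7 192.8] [-0.2  0.2 -6.7] [-1.25 -0.01 -0.05] 0.155 [-0.56  0.43  1.52  0.44  1.49 -2.25] 36.23
finger [-0.001  0.5   -0.866] jaw [-0.015  0.866  0.5  ]
```

View pics/l.png

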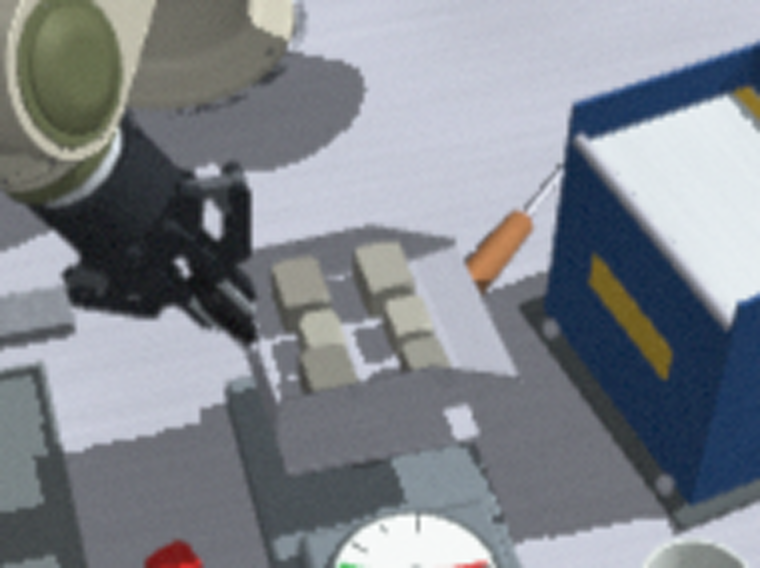

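```bash
python3 -m inch '[{"linear":[0.002,0.005,0.008],"twist":[0,0,0.08]},{"linear":[0.004,0.01,0.012],"twist":[0,0,0.14]},{"linear":[0.005,0.014,0.012],"twist":[0,0,0.16]},{"linear":[0.005,0.016,0.012],"twist":[0,0,0.16]},{"linear":[0.005,0.014,0.01],"twist":[0,0,0.16]},{"linear":[0.004,0.01,0.007],"twist":[0,0,0.14]},{"linear":[0.002,0.006,0.003],"twist":[0,0,0.08]},{"linear":[0,0,0],"twist":[0,0,0]},{"linear":[0,0,0],"twist":[0,0,0]}]'
python3 q.py
cat > pl.py <<'E'
from h import *
p,d=env.camera("top");P=cloud("top",d);X,Y,Z=P[...,0],P[...,1],P[...,2]
s=env.read_state();t=s["tcp_pos"]
yaw=np.radians(100);h=np.array([np.cos(yaw),np.sin(yaw)]);l=np.array([-h[1],h[0]])
A=(X-t[0])*h[0]+(Y-t[1])*h[1];B=(X-t[0])*l[0]+(Y-t[1])*l[1];z=Z-t[2]
for a in range(20,180,8):
    m=(abs(A-a)<4)&(abs(B)<60)&(z>-75)&(z<20)
    if m.sum()>5: print(a,"z pct",np.round(np.nanpercentile(z[m],[5,25,50]),1),"B range",np.round(np.nanpercentile(B[(abs(A-a)<4)&(z>-75)&(abs(B)<90)],[1,99])))
m=(abs(B)<50)&(z>-75)&(z<20)&(A>0)&(A<185);print("lip A",np.nanpercentile(A[m],99.5))
E
python3 pl.py
```

```text
time: 37.4
tcp_pos: [544.9, 15.8, 256.9]
eef_rot: [-0.907, 0.753, 1.561]
contact_force: [-0.1, 0.0, -6.6]
gripper_width: 0.159
[544.9  15.8 256.9] [-0.1  0.  -6.6] [-1.15 -0.24 -0.  ] 0.159 [-0.4   0.43  1.35  0.44  1.65 -2.17] 37.4
finger [-0.08   0.494 -0.866] jaw [-0.153  0.852  0.5  ]
20 z pct [-57.9 -56.8 -56. ] B range [-63.  65.]
28 z pct [-57.6 -56.7 -55.8] B range [-63.  65.]
36 z pct [-57.5 -55.6 -42. ] B range [-63.  65.]
44 z pct [-53.5 -31.9 -28.8] B range [-63.  65.]
52 z pct [-35.9 -31.1 -28.7] B range [-63.  65.]
60 z pct [-36.3 -31.8 -29. ] B range [-64.  65.]
68 z pct [-57.9 -56.3 -55.2] B range [-64.  65.]
76 z pct [-58.2 -56.9 -56. ] B range [-63.  65.]
84 z pct [-58.5 -56.9 -56. ] B range [-63.  65.]
92 z pct [-57.8 -56.6 -55.6] B range [-63.  65.]
100 z pct [-56.9 -46.1 -32.7] B range [-63.  65.]
108 z pct [-54.8 -32.9 -31.4] B range [-63.  65.]
116 z pct [-54.2 -33.3 -31.5] B range [-63.  65.]
124 z pct [-56.9 -54.3 -33. ] B range [-63.  66.]
132 z pct [-58.5 -57.3 -56.2] B range [-63.  65.]
140 z pct [-57.8 -56.4 -55.6] B range [-63.  65.]
148 z pct [-56.5 -55.  -54. ] B range [-62.  65.]
156 z pct [-54.7 -53.5 -52.5] B range [-63.  65.]
164 z pct [-53. -52. -51.] B range [-62.  63.]
lip A 166.2899414135407
```

```bash
python3 -m inch '[{"linear":[-0.0012,0.007,0],"twist":[0,0,0]},{"linear":[-0.0026,0.015,0],"twist":[0,0,0]},{"linear":[-0.0033,0.019,-0.001],"twist":[0,0,0]},{"linear":[-0.0033,0.019,-0.001],"twist":[0,0,0]},{"linear":[-0.0026,0.015,0],"twist":[0,0,0]},{"linear":[-0.0012,0.007,0],"twist":[0,0,0]},{"linear":[0,0,0],"twist":[0,0,0]},{"linear":[0,0,0],"twist":[0,0,0]}]'
python3 q.py
python3 -c "
from h import *
save('scene','m.png',(230,60,190,142),4)"
```

```text
time: 38.45
tcp_pos: [531.0, 97.8, 255.2]
eef_rot: [-0.908, 0.753, 1.561]
contact_force: [-1.0, 1.0, -6.2]
gripper_width: 0.157
[531.   97.8 255.2] [-1.   1.  -6.2] [-1.28 -0.21  0.  ] 0.157 [-0.26  0.38  1.43  0.47  1.56 -2.07] 38.45
finger [-0.08   0.493 -0.866] jaw [-0.153  0.853  0.5  ]
```

View pics/m.png

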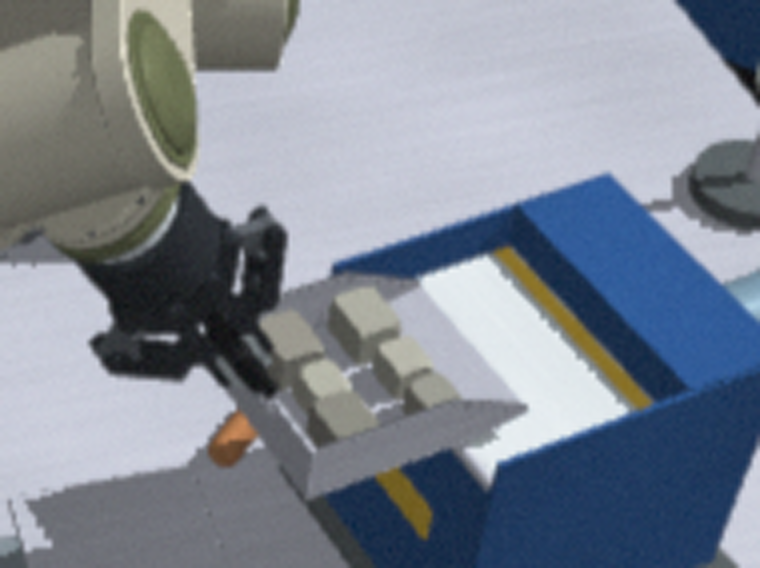

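The pan is level with its lip about 42 mm behind the rim and square to the flap. I'll tip it now.

```bash
python3 -m inch '[{"linear":[-0.001,0.0057,0.0112],"twist":[-0.493,-0.087,0]},{"linear":[-0.001,0.0057,0.0112],"twist":[-0.493,-0.087,0]},{"linear":[-0.0014,0.008,0.0095],"twist":[-0.493,-0.087,0]},{"linear":[-0.0014,0.008,0.0095],"twist":[-0.493,-0.087,0]},{"linear":[-0.0018,0.0101,0.0078],"twist":[-0.493,-0.087,0]},{"linear":[-0.0018,0.0101,0.0078],"twist":[-0.493,-0.087,0]}]'
python3 q.py
python3 -m inch '[{"linear":[-0.0021,0.0119,0.0039],"twist":[-0.493,-0.087,0]},{"linear":[-0.0021,0.0119,0.0039],"twist":[-0.493,-0.087,0]},{"linear":[-0.0024,0.0133,0.0012],"twist":[-0.493,-0.087,0]},{"linear":[-0.0024,0.0133,0.0012],"twist":[-0.493,-0.087,0]},{"linear":[0,0,0],"twist":[0,0,0]}]'
python3 q.py
```

```text
time: 39.25
tcp_pos: [522.3, 145.9, 312.6]
eef_rot: [-1.342, 1.117, 1.332]
contact_force: [-0.6, 0.2, -3.7]
gripper_width: 0.157
[522.3 145.9 312.6] [-0.6  0.2 -3.7] [0.01 0.15 0.07] 0.157 [ 0.06  0.31  1.3  -0.    1.53 -1.69] 39.25
finger [ 0.007 -0.001 -1.   ] jaw [-0.176  0.984 -0.002]
time: 39.88
tcp_pos: [513.1, 197.7, 322.2]
eef_rot: [-1.618, 1.343, 1.129]
contact_force: [0.8, 0.3, -2.9]
gripper_width: 0.159
[513.1 197.7 322.2] [ 0.8  0.3 -2.9] [0.32 0.05 0.05] 0.159 [ 0.31  0.38  1.21 -0.35  1.59 -1.44] 39.88
finger [ 0.066 -0.335 -0.94 ] jaw [-0.168  0.925 -0.341]
```

```bash
python3 -m inch '[{"linear":[-0.0025,0.0143,-0.004],"twist":[-0.493,-0.087,0]},{"linear":[-0.0025,0.0143,-0.0045],"twist":[-0.493,-0.087,0]},{"linear":[0,0,0],"twist":[0,0,0]},{"linear":[0,0,0],"twist":[0,0,0]},{"linear":[0,0,0],"twist":[0,0,0]},{"linear":[0,0,0],"twist":[0,0,0]}]'
python3 q.py
python3 -c "
from h import *
save('scene','o.png',(230,30,200,150),4)"
```

```text
time: 40.62
tcp_pos: [508.6, 224.6, 314.3]
eef_rot: [-1.746, 1.453, 1.006]
contact_force: [-0.8, 5.8, -1.7]
gripper_width: 0.158
[508.6 224.6 314.3] [-0.8  5.8 -1.7] [2.08 0.42 0.02] 0.158 [ 0.43  0.45  1.17 -0.51  1.64 -1.32] 40.62
finger [ 0.093 -0.489 -0.867] jaw [-0.153  0.854 -0.498]
```

View pics/o.png

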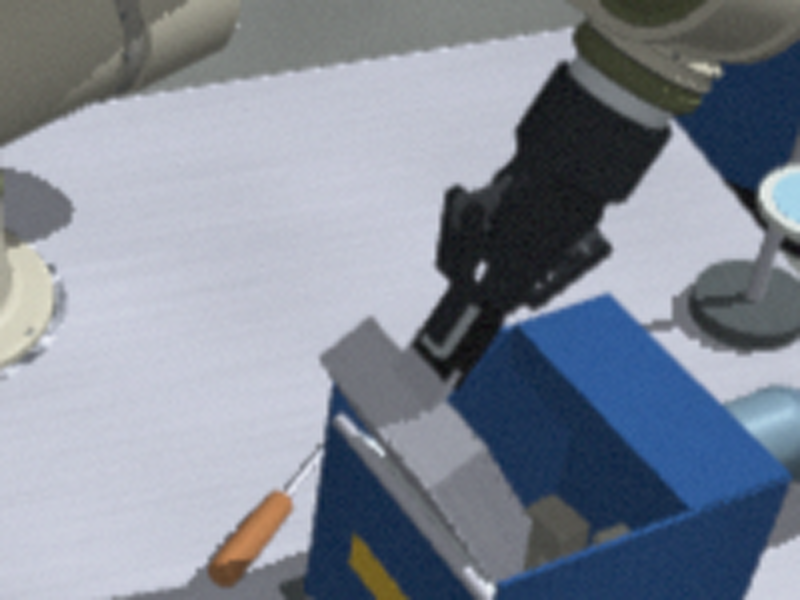

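Run:
```python
from h import *
p,d=env.camera("scene");P=cloud("scene",d)
for u,v in((369,161),(365,158),(372,156),(382,165),(360,130),(375,140),(335,142),(348,150),(352,160),(340,165),(324,120),(318,116)): print((u,v),np.round(P[v,u]),p[v,u])
p,d=env.camera("top");P=cloud("top",d)
cv2.imwrite("pics/o2.png",cv2.resize(p[130:300,30:230,::-1],None,fx=4,fy=3.4*4/3.4))
```

```text
(369, 161) [454. 376.  68.] [86 84 80]
(365, 158) [436. 372.  63.] [88 86 82]
(372, 156) [397. 421.  22.] [52 60 74]
(382, 165) [595. 318. 209.] [ 69  95 136]
(360, 130) [388. 364. 133.] [27 48 82]
(375, 140) [480. 358. 179.] [24 43 73]
(335, 142) [555. 198. 280.] [151 155 163]
(348, 150) [576. 225. 267.] [118 121 128]
(352, 160) [572. 245. 224.] [122 122 132]
(340, 165) [549. 228. 187.] [113 115 123]
(324, 120) [483. 197. 289.] [112 113 121]
(318, 116) [464. 188. 288.] [113 116 123]
```

View pics/o2.png

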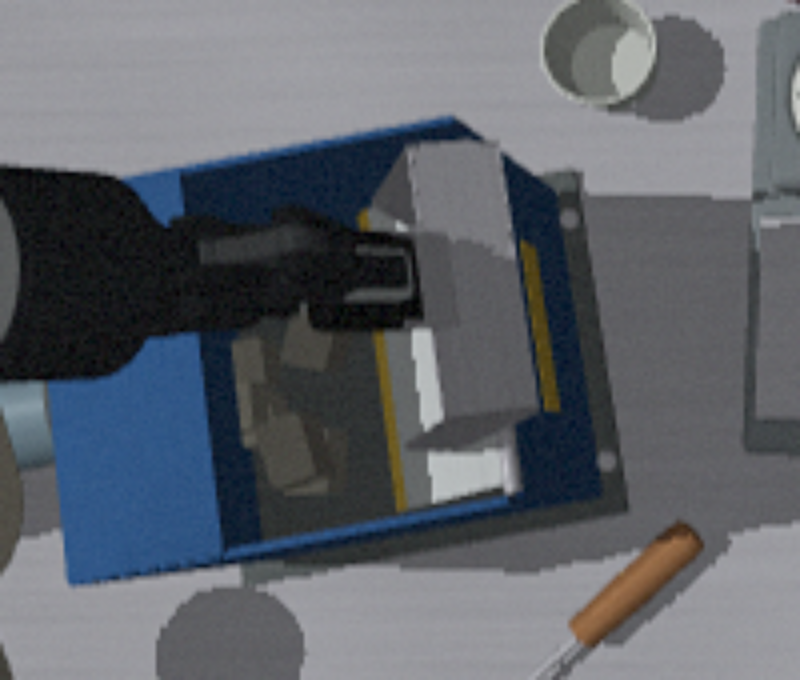

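Four or five stones show at the bottom of the hopper (around (285,450) and (305,340) in the crop). The flap surface looks clear. I'll back off along the same path and check the weight.

```bash
python3 -m inch '[{"linear":[0.0025,-0.0143,0.0045],"twist":[0.493,0.087,0]},{"linear":[0.0025,-0.0143,0.004],"twist":[0.493,0.087,0]},{"linear":[0.0024,-0.0133,-0.0012],"twist":[0.493,0.087,0]},{"linear":[0.0024,-0.0133,-0.0012],"twist":[0.493,0.087,0]},{"linear":[0.0021,-0.0119,-0.001],"twist":[0.493,0.087,0]},{"linear":[0.0021,-0.0119,0.006],"twist":[0.493,0.087,0]},{"linear":[0,0,0.01],"twist":[0,0,0]},{"linear":[0,0,0],"twist":[0,0,0]},{"linear":[0,0,0],"twist":[0,0,0]}]'
python3 q.py
```

```text
time: 41.9
tcp_pos: [522.2, 146.2, 334.9]
eef_rot: [-1.343, 1.115, 1.334]
contact_force: [0.1, -0.5, -2.4]
gripper_width: 0.158
[522.2 146.2 334.9] [ 0.1 -0.5 -2.4] [-0.08  0.    0.03] 0.158 [ 0.06  0.3   1.25 -0.    1.59 -1.69] 41.9
finger [ 0.007 -0.    -1.   ] jaw [-0.178  0.984 -0.001]
```

```bash
cat > pf.py <<'E'
from h import *
for cam in("top","scene"):
    p,d=env.camera(cam);P=cloud(cam,d);X,Y,Z=P[...,0],P[...,1],P[...,2]
    m=(X>420)&(X<620)&(Y>-70)&(Y<130)&(Z>84)&(Z<98)
    n,L,S,C=cv2.connectedComponentsWithStats(m.astype(np.uint8));i=1+S[1:,4].argmax();Q=P[L==i]
    c,s,a=cv2.minAreaRect(Q[:,:2].astype(np.float32));print(cam,"platform",np.round(c,1),np.round(s,1),round(a,1),"z",np.nanmedian(Q[:,2]).round(1),S[i,4])
    B=np.abs(Q[:,:2]-np.array(c));print("   x range",np.percentile(Q[:,0],[1,99]).round(1),"y range",np.percentile(Q[:,1],[1,99]).round(1))
E
python3 pf.py
python3 -m inch '[{"linear":[0.0018,-0.0101,-0.0078],"twist":[0.493,0.087,0]},{"linear":[0.0018,-0.0101,-0.0078],"twist":[0.493,0.087,0]},{"linear":[0.0014,-0.008,-0.0095],"twist":[0.493,0.087,0]},{"linear":[0.0014,-0.008,-0.0095],"twist":[0.493,0.087,0]},{"linear":[0.001,-0.0057,-0.0112],"twist":[0.493,0.087,0]},{"linear":[0.001,-0.0057,-0.0112],"twist":[0.493,0.087,0]},{"linear":[0,0,0],"twist":[0,0,0]},{"linear":[0,0,0],"twist":[0,0,0]}]'
python3 q.py; python3 pl.py; python3 pf.py
```

```text
top platform [513.2  23.7] [130.3 119.8] 88.5 z 91.6 2742
   x range [453.4 572.2] y range [-39.3  86.5]
scene platform [516.1  26.7] [131.6 125.7] 88.1 z 90.7 1710
   x range [457.  576.8] y range [-37.5  89.5]
time: 43.0
tcp_pos: [531.0, 98.7, 278.7]
eef_rot: [-0.911, 0.753, 1.561]
contact_force: [-0.7, 0.1, -1.8]
gripper_width: 0.159
[531.   98.7 278.7] [-0.7  0.1 -1.8] [-0.56 -0.06  0.02] 0.159 [-0.26  0.36  1.39  0.47  1.61 -2.04] 43.0
finger [-0.079  0.492 -0.867] jaw [-0.155  0.853  0.498]
20 z pct [-57.  -56.6 -55.9] B range [-64.  10.]
28 z pct [-58.1 -56.7 -56. ] B range [-64.  26.]
36 z pct [-57.9 -56.9 -56.2] B range [-64.  65.]
44 z pct [-58.2 -56.8 -56.1] B range [-63.  65.]
52 z pct [-58.1 -56.9 -56.1] B range [-63.  65.]
60 z pct [-58.3 -56.9 -56.2] B range [-63.  65.]
68 z pct [-58.5 -57.2 -56.3] B range [-63.  65.]
76 z pct [-58.3 -57.  -56.1] B range [-63.  65.]
84 z pct [-58.1 -57.2 -56.3] B range [-63.  65.]
92 z pct [-58.5 -57.2 -56.4] B range [-63.  66.]
100 z pct [-58.3 -57.2 -56.3] B range [-64.  66.]
108 z pct [-58.5 -57.2 -56.4] B range [-63.  66.]
116 z pct [-58.4 -57.3 -56.4] B range [-62.  66.]
124 z pct [-58.3 -57.2 -56.5] B range [-63.  66.]
132 z pct [-58.6 -57.3 -56.5] B range [-62.  66.]
140 z pct [-57.8 -56.7 -55.7] B range [-62.  65.]
148 z pct [-56.1 -55.  -54.2] B range [-62.  65.]
156 z pct [-54.8 -53.5 -52.6] B range [-63.  66.]
164 z pct [-53.3 -52.  -51. ] B range [-62.  64.]
lip A 166.22925313119657
top platform [558.9 -10.9] [74.9 42.3] 67.2 z 91.5 364
   x range [528.1 569.4] y range [-40.5  26.5]
scene platform [516.4  26.4] [131.1 124. ] 88.1 z 90.8 1714
   x range [456.9 576.8] y range [-37.9  89.8]
```

The pan is still level in the grip and empty. The platform is centred at about (514, 25) with its x axis at about 88.3°. I'll carry the pan back.

```bash
python3 -m inch '[{"linear":[0.001,-0.012,0],"twist":[0,0,0]},{"linear":[0,-0.02,0],"twist":[0,0,-0.1]},{"linear":[-0.003,-0.025,0],"twist":[0,0,-0.17]},{"linear":[-0.003,-0.025,-0.013],"twist":[0,0,-0.18]},{"linear":[-0.003,-0.025,-0.018],"twist":[0,0,-0.18]},{"linear":[-0.003,-0.025,-0.018],"twist":[0,0,-0.18]},{"linear":[-0.003,-0.02,-0.018],"twist":[0,0,-0.17]},{"linear":[-0.0035,-0.0097,-0.0117],"twist":[0,0,-0.15]},{"linear":[0,0,0],"twist":[0,0,0]},{"linear":[0,0,0],"twist":[0,0,0]}]'
python3 -m inch '[{"linear":[0,0,0],"twist":[0,0,0]}]'
python3 q.py; python3 -c "
from h import *
go(513.5,-63,136,89)"
```

```text
time: 44.4
tcp_pos: [513.7, -63.2, 200.1]
eef_rot: [-0.81, 0.816, 1.388]
contact_force: [0.2, 0.3, -2.2]
gripper_width: 0.158
time: 44.52
tcp_pos: [513.7, -63.1, 200.0]
eef_rot: [-0.81, 0.816, 1.388]
contact_force: [0.9, 0.0, -2.4]
gripper_width: 0.156
[513.7 -63.1 200. ] [ 0.9  0.  -2.4] [-0.58  0.05  0.02] 0.156 [-0.57  0.41  1.54  0.45  1.49 -2.23] 44.52
finger [ 0.019  0.499 -0.866] jaw [0.015 0.866 0.5  ]
-> (513.5, -63, 136) shift [-0.0002  0.0001 -0.064 ] twist [-2.995  0.108  0.014] t 44.52 w 0.16
```

```bash
python3 -m inch '[{"linear":[0,0,-0.02],"twist":[0,0,0]},{"linear":[0,0,-0.02],"twist":[0,0,0]},{"linear":[0,0,-0.012],"twist":[0,0,0]},{"linear":[0,0,-0.007],"twist":[0,0,0]},{"linear":[0,0,-0.005],"twist":[0,0,0]},{"linear":[0,0,0],"twist":[0,0,0]},{"linear":[0,0,0],"twist":[0,0,0]},{"linear":[0,0,0],"twist":[0,0,0]}]'
python3 q.py
python3 -m inch '[{"linear":[0,0,0],"twist":[0,0,0]},{"linear":[0,0,0],"twist":[0,0,0]},{"linear":[0,0,0],"twist":[0,0,0]},{"linear":[0,0,0],"twist":[0,0,0]}]' 45
python3 -m inch '[{"linear":[0,-0.01,0.0173],"twist":[0,0,0]},{"linear":[0,-0.02,0.0346],"twist":[0,0,0]},{"linear":[0,-0.025,0.0433],"twist":[0,0,0]},{"linear":[0,-0.05,0.02],"twist":[0,0,0]},{"linear":[0,-0.055,0],"twist":[0,0,0]},{"linear":[0,-0.055,0],"twist":[0,0,0]},{"linear":[0,-0.05,0],"twist":[0,0,0]},{"linear":[0,0,0],"twist":[0,0,0]},{"linear":[0,0,0],"twist":[0,0,0]}]'
cat > v.py <<'E'
from h import *
for cam in("top","scene"):
    p,d=env.camera(cam);P=cloud(cam,d);X,Y,Z=P[...,0],P[...,1],P[...,2]
    m=(X>440)&(X<585)&(Y>-75)&(Y<125)&(Z>72)&(Z<130)
    n,L,S,C=cv2.connectedComponentsWithStats(m.astype(np.uint8));i=1+S[1:,4].argmax();Q=P[L==i]
    f=Q[(abs(Q[:,0]-514)<50)&(Q[:,1]>-35)&(Q[:,1]<65)];A=np.c_[f[:,:2]-[514,20],np.ones(len(f))];k=np.linalg.lstsq(A,f[:,2],rcond=None)[0]
    c,s,a=cv2.minAreaRect(Q[:,:2].astype(np.float32));print(cam,"pan",np.round(c,1),np.round(s,1),round(a,1),"floor z",k[2].round(1),"tilt mrad",(k[:2]*1000).round(1))
    print("  pan x range",np.percentile(Q[:,0],[.5,99.5]).round(1),"y range",np.percentile(Q[:,1],[.5,99.5]).round(1))
save("top","r.png",(30,90,330,230),2.4)
E
python3 v.py
```

```text
time: 45.52
tcp_pos: [513.5, -63.6, 135.7]
eef_rot: [-0.809, 0.817, 1.387]
contact_force: [0.1, 1.1, 0.1]
gripper_width: 0.155
[513.5 -63.6 135.7] [0.1 1.1 0.1] [-0.09  0.1   0.03] 0.155 [-0.57  0.49  1.61  0.45  1.36 -2.29] 45.52
finger [ 0.019  0.499 -0.866] jaw [0.016 0.866 0.5  ]
time: 46.02
tcp_pos: [513.4, -63.6, 135.4]
eef_rot: [-0.809, 0.817, 1.388]
contact_force: [0.2, -0.1, 0.2]
gripper_width: 0.45
time: 47.15
tcp_pos: [513.4, -328.1, 250.5]
eef_rot: [-0.808, 0.816, 1.388]
contact_force: [-0.3, 0.9, -0.7]
gripper_width: 0.449
top pan [515.5  21.3] [165.8 129.9] 88.8 floor z 80.2 tilt mrad [1.7 0.4]
  pan x range [450.  579.8] y range [-55.5 103.2]
scene pan [518.2  22.2] [169.4 135.6] 89.0 floor z 79.6 tilt mrad [ 8.5 -4.8]
  pan x range [451.5 584.5] y range [-55.7 105. ]
```

View pics/r.png

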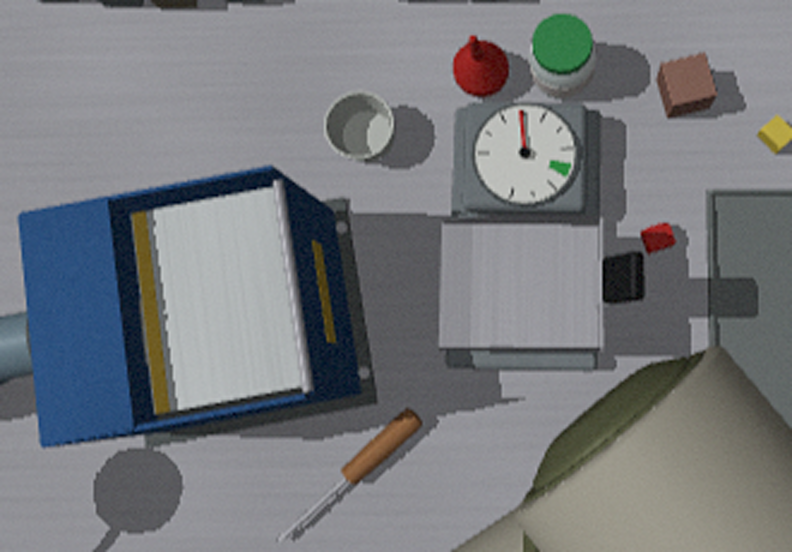

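```bash
python3 -m inch '[{"linear":[0,0,0],"twist":[0,0,0]},{"linear":[0,0,0],"twist":[0,0,0]},{"linear":[0,0,0],"twist":[0,0,0]}]'; python3 -c "
from h import *
print('tray/bench stones:',len(stones())); print(env.job_done())"
```

```text
time: 47.68
tcp_pos: [513.4, -328.4, 250.7]
eef_rot: [-0.809, 0.817, 1.388]
contact_force: [-1.3, 0.3, -0.3]
gripper_width: 0.451
tray/bench stones: 0
the job is handed in; nothing more can be done
None
```

The charge is weighed and tipped into the hopper, the empty pan is back on the scale, and the job is handed in at about 48 s.

- **Charge:** I loaded all six offcuts present, 3 blocks and 3 chips. The needle settled at about 3.63 by both cameras, against a green limit of 3.665. That is roughly 380 g, close to the upper edge. With five stones it read about 3.37, close to the lower edge, so I added the sixth. Platform sinkage from the depth picture gave a rougher, slightly higher figure, about 22 mm or 376–385 g.
- **Tipping:** I pushed the flap open with the pan's lip and tipped to 60°. At full tilt the wrist read about 6 N, so the pan probably rested lightly on the rim. Afterwards the wrist felt only the pan's own weight (2.4 N).
- **Last checks:**
  - The pan is level, within about 2–3 mm of the platform's middle in both views, and the needle is back at its empty-pan reading.
  - The flap is shut, and no stones were detected in the part of the tray the arm left visible.
  - The nearby bystanders look undisturbed; the brush was hidden behind the arm in the last picture.
  - I saw only four or five of the six stones in the hopper directly. The rest follows from the weight and the empty pan.

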